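Reset the air-table pressure regulator: unlock, adjust, relock

TASK

Bring the vibration-isolation table's air pressure up to its set point: with the two-pin ring spanner loosen the regulator's lock ring, leave the spanner standing on the ring while you turn the knob until the gauge's long needle stands over the short set hand, then tighten the lock ring fully again with the spanner. Do not force the knob while the ring is tight, finish with the spanner lying pins down on the rubber mat, and leave the other things on the bench where they are.

Things in the scene. Friction and masses are not known exactly. Their poses are not given: they have to be found in the camera images.
- regulator: Air pressure regulator, fixed to the bench: grey square body 80 mm wide on an aluminium base plate, round grey bonnet of 84 mm diameter on top. Origin: underside, on the vertical axis of ring and knob. An inlet valve and an outlet coupler (no higher than 62 mm) reach 90 mm to both sides along y; the gauge's centre is 125 mm along x from the axis, its top 88 mm above the bench.
- ring_face (a point): Centre of the lock ring's upper face, on the regulator's axis, 112.5 mm above the bench. Flat bare-steel ring, 73 mm outside diameter, let into the bonnet so that only its face shows and fingers cannot take it. Two round holes, 11.5 mm diameter, 9.5 mm deep, lie at +28 and -28 mm along this point's x axis (z up; the frame turns with the ring). The bonnet's rim is 0.5 mm lower than the face.
- lock_ring (a joint): Turn of the lock ring, rad: 0 = fully tight (its stop, as at the start), grows anticlockwise seen from above (right-hand thread), to 1.4 at most. It takes about 0.1 N m when loose, rising to about 0.8 N m for the last of the tightening, 0.7 N m to break it loose, and stays where it is left. Below 0.35 rad it clamps the knob's spindle; from 0.45 rad on the knob turns freely.
- knob_grip (a point): Middle of the grip of the black fluted adjuster knob, on the regulator's axis, 46 mm above the ring's face. The grip is 36 mm in diameter, from 28 to 62 mm above the ring's face, on a 24 mm stem. It turns about the vertical axis without rising, with about 0.06 N m when free (clamped, it yields only to force). With the spanner on the ring, the knob's top 30 mm stand out above the spanner's neck.
- needle (a joint): Reading of the gauge's long thin needle in rad: 0 where it starts, at half past ten (twelve o'clock is the dial's far side from the knob), grows clockwise seen from above. The needle moves 0.75 rad for each rad the knob is turned, in the same direction: turning the knob clockwise from above raises the pressure.
- set_hand (a joint): Where the gauge's short broad arrow-shaped set hand stands, in rad on the same scale as the needle (0 at half past ten, grows clockwise). It stays put: it lies 0.5 to 0.95 rad clockwise of the needle's starting place. The needle is over it when the two readings are equal. One small division of the dial is 0.094 rad.
- needle_tip (a point): Point of the gauge's needle, 40 mm from the gauge's centre; its x axis points outward along the needle. The gauge is a round steel case of 102 mm diameter with a white dial facing up, 80 mm above the bench.
- set_hand_tip (a point): Point of the set hand, 33 mm from the gauge's centre; its x axis points outward along the hand.
- spanner_grip (a point): Middle of the round grip neck of the steel two-pin ring spanner, on its axis (z up). Neck: 54 mm outside diameter, 22 mm high, on a boss of 68 mm diameter and 10 mm height; a 44 mm bore goes right through both and passes over the knob. Boss underside 21 mm below this point. Mass about 0.4 kg, centre of mass on the axis.
- spanner_foot (a point): Centre of the underside of the spanner's boss, 21 mm below spanner_grip; it meets ring_face when both pins are home, and the spanner stands there by itself. Two pins, 7 mm diameter, 8 mm long, tips tapered, point down at +28 and -28 mm along this point's x axis. Two arms, 12 mm thick, run along y, 7 mm above this point, to black balls of 30 mm diameter at 85 mm from the axis (200 mm over all).
- mat: Black rubber mat, 270 mm long (its x axis) and 160 mm wide (y), 4 mm thick, fixed flat on the bench; origin at the centre of its underside. The spanner lies on it at the start, standing level on pin tips and balls, spanner_grip 33 mm above the bench.
- petri_dish: Bystander: closed clear dish of 60 mm diameter, 15 mm high, near the middle of the bench; origin at the centre of its underside.
- dish_stack: Bystander: stack of three clear dishes of 90 mm diameter, 70 mm high, at the back; origin at the centre of its underside.
- open_wrench: Bystander: flat steel open-ended wrench, 180 mm long, lying near the robot; origin at the centre of its underside.
- screwdriver: Bystander: screwdriver with black handle, 200 mm long, lying on the left; origin at the centre of its underside.
- medium_bottle: Bystander: glass bottle, 68 mm diameter, 150 mm high, on the right; origin at the centre of its underside.
Mind the look-alikes: they are no part of the job. Of the things that look like the part that bears spanner_grip, take the one that is farthest to the robot's left at the start.

How it is judged:
By the outcome, as a careful person would: the job done as asked, in the order asked, and still so for the second after the job is handed in, with the robot touching nothing.
It also fails if it takes over 61 s, if anything falls off the work surface, if the arm or the gripper's body presses on something with over 40 N, if the wrist force passes 120 N, or if a joint passes its speed limit or range.

ROBOT

A 6-joint arm with a two-finger parallel gripper is mounted at the origin on the work surface. World frame = base frame: x ahead of the robot, y to its left, z up, the work surface at z = 0. Lengths are in mm, angles in rad, forces in N, time in s.
With the tool pointing down it reaches from about 300 to 775 mm from the base axis. Payload 14.6 kg.
Tool frame: the origin (TCP) lies between the finger pads; the fingertips stand 8 mm ahead of it and the grasp point (between the pads) lies 11 mm behind it; x points along the fingers, y is the direction in which the jaws open and shut, and the axes are right-handed (so a half turn about x gives the same grasp; the last joint's range is limited). The gripper opens to 94 mm and grips with 3 to 60 N. Pads are 16 mm wide; open, the fingers measure 119 mm over their backs; the gripper's body (75 mm by 177 mm) begins 78 mm behind the grasp point.
Start: joints at [-1.319, 0.3, 1.521, -0, 1.321, -0.067], TCP at [172.378, -522.279, 183.446] pointing down, gripper open.
Joint ranges: [-3.03, 3.03], [-0.79, 2.21], [0.23, 2.52], [-1.04, 4.18], [0, 3.07], [-2.55, 2.55]. Speed limits (rad/s): [2.22, 2.22, 2.57, 3.14, 3.14, 3.14].

INTERFACE

Orientations are given as [roll, pitch, yaw] about the fixed x, y, z axes, in that order (R = Rz(yaw) Ry(pitch) Rx(roll)).
In Python, from cell import telemetry, camera, calibration, order gives the robot as it stands.
- The arm moves only by the shell command python3 -m handwheel 'ROWS' [FORCE]. ROWS is JSON, a list of rows, each a list of 7 numbers: the turn, a rotation vector about the tool's x, y, z as a fraction of full scale, then the shift along the tool's x, y, z as a fraction of full scale, then the opening, from 0 (shut) to 1 (fully open). A call has 1 to 12 rows; each row is the pose to reach, as a shift and turn from the pose measured when the call began, along the tool's axes at that moment, turning the shorter way round; what a row does not reach only later rows make up. Full scale, the value 1, is 300 mm for a shift and pi rad for a turn. A row lasts 1/8 s, in which the tool goes at most 62.5 mm and 10.7 degrees, less where a joint would pass 70% of its speed; a pose out of reach is approached as far as the arm can. A call with a number of a shift or a turn outside -1 to 1 is refused whole. A call with a gripper value outside its range is refused whole. The fingers move at their own pace and stop on an object; FORCE is the grip in N (left out, the last holds). Time passes only in rows, so rows that repeat a pose let the fingers close. It gives the time, the measured TCP pose, the force and the opening at its end, in the units of the state.
- telemetry.read_state(): the state, without advancing time (a new reading comes with each control period).
- camera(name): name is "scene" or "top"; returns the picture (400x640x3 uint8, red, green, blue); there is no depth.
- calibration(name): a dict with "fov_y" (degrees; the focal length in pixels is half the picture's height over the tangent of half this angle, whatever the lens; pixels are square), "cx", "cy" (the principal point, pixels), "position" and "attitude" of the camera in the world. Camera axes: x right, y down, z forward; pixel columns grow to the right and rows downward; lengths in mm; the calibration is good to about 2 mm. A picture is of the moment at which its call begins. calibration takes no time and is no camera call.
- order.sign_off(): hands the job in, once; it reports no verdict.
The state is a dict: "clock": time; "joints": joint angles; "qd": joint speeds; "effort": joint torques, N m; "eef_pos": TCP position; "eef_rot": TCP orientation; "wrist_force": force on the tool from outside, world axes, zero at the start; "moment": the same for the moment, N m; "finger_gap": finger opening in mm.
Only numpy, scipy, OpenCV 4.12 (cv2) and the standard library are available. Lean on these libraries where they do the work, as an engineer would, in place of code of your own. Each camera call takes 0.05 s, during which the arm holds its last target.

## Working session

There is one attempt and no reset: what is moved stays moved. The work goes in short steps, Python scripts to look and compute and a shell command to move; the robot and the scene stay as the last step left them, time stands still between calls to the robot, and variables do not carry over. Pictures are saved under pics/ and viewed, and the job is handed in when it is done.

```bash
ls; mkdir -p pics; python3 - <<'E'
from cell import telemetry, camera, calibration, order
import cv2
print(telemetry.read_state())
for n in ("scene","top"):
    c=calibration(n); print(n,c)
    im=camera(n); cv2.imwrite(f"pics/{n}0.png",im[:,:,::-1])
E
```

```text
pics
{'clock': 0.0, 'joints': array([-1.31862073e+00,  3.00453435e-01,  1.52160072e+00,  1.44436229e-05,
        1.32069456e+00, -6.66233507e-02]), 'qd': array([ 1.84448164e-04, -1.45553586e-04,  1.33744557e-03, -8.22519669e-04,
        1.26406546e-03,  3.05746427e-05]), 'effort': array([ 4.41792190e-04, -5.31808448e+01, -3.52732301e+01,  7.09131989e-02,
        2.44293694e-02, -1.08625734e-04]), 'eef_pos': array([ 172.29964237, -522.00446704,  182.88772899]), 'eef_rot': array([-1.64952062,  1.56964018,  1.8108674 ]), 'wrist_force': array([-0.05376551,  0.24754705,  0.50083568]), 'moment': array([0.01892812, 0.01506576, 0.01281115]), 'finger_gap': 94.14116800793228}
scene {'fov_y': 43.69397617019536, 'cx': 328.3120219526996, 'cy': 191.08175113303818, 'position': array([1497.17803833,  307.30049183, 1420.60424745]), 'attitude': array([-2.48145285, -0.01611756,  1.87329983])}
top {'fov_y': 53.895916352563724, 'cx': 317.3892335456764, 'cy': 199.1807531379862, 'position': array([ 400.61056016,   34.50465962, 1245.00566244]), 'attitude': array([-3.07018206, -0.00665873, -1.58504279])}
```

View pics/scene0.png

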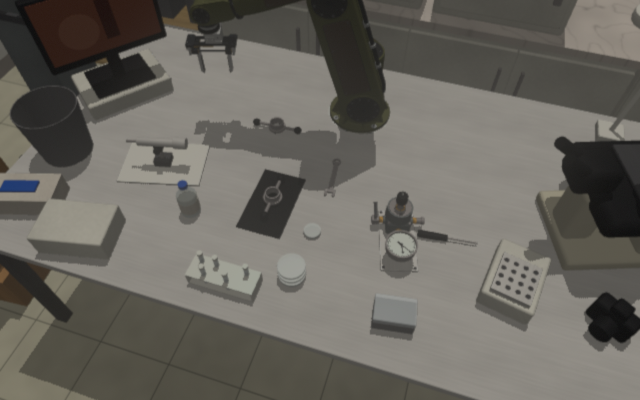

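View pics/top0.png

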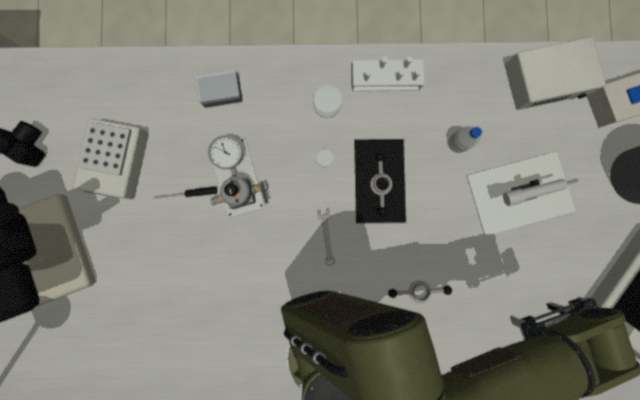

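Two spanner look-alikes in the top view: one on the mat at (381,184), one on the bare bench at (420,291). The mat one is farther to the left (smaller column = larger y) and lies on the mat as described. I'll confirm this with an enlarged crop.

```bash
cat > h.py <<'E'
import numpy as np, cv2
from scipy.spatial.transform import Rotation as R
from cell import telemetry, camera, calibration, order
def cam(n):
    c=calibration(n); f=200/np.tan(np.radians(c['fov_y']/2))
    return c['position'],R.from_euler('xyz',c['attitude']).as_matrix(),f,c['cx'],c['cy']
def proj(n,p):
    t,M,f,cx,cy=cam(n); q=(np.atleast_2d(p)-t)@M
    return np.c_[cx+f*q[:,0]/q[:,2],cy+f*q[:,1]/q[:,2]]
def back(n,uv,z):
    t,M,f,cx,cy=cam(n); uv=np.atleast_2d(uv)
    d=np.c_[(uv[:,0]-cx)/f,(uv[:,1]-cy)/f,np.ones(len(uv))]@M.T
    return t+d*((z-t[2])/d[:,2])[:,None]
def crop(im,x0,y0,w,h,s,name):
    c=cv2.resize(im[y0:y0+h,x0:x0+w,::-1],None,fx=s,fy=s,interpolation=cv2.INTER_CUBIC)
    cv2.imwrite(name,c)
E
python3 - <<'E'
from h import *
for n in("top","scene"):
    im=cv2.imread(f"pics/{n}0.png")[:,:,::-1]
    if n=="top":
        crop(im,340,130,120,180,3,"pics/c_sp.png"); crop(im,195,120,80,100,6,"pics/c_reg.png")
    else: crop(im,230,100,200,180,4,"pics/c_sc.png")
print(back("top",[[381,184],[420,291]],33)); print(back("top",[236,190],112))
print(back("scene",[[272,194]],33))
E
```

```text
[[ 531.65600574 -172.69316526   33.        ]
 [ 202.77266368 -283.05582264   33.        ]]
[[511.36142601 260.4832518  112.        ]]
[[ 535.43562696 -175.78424686   33.        ]]
```

View pics/c_sp.png

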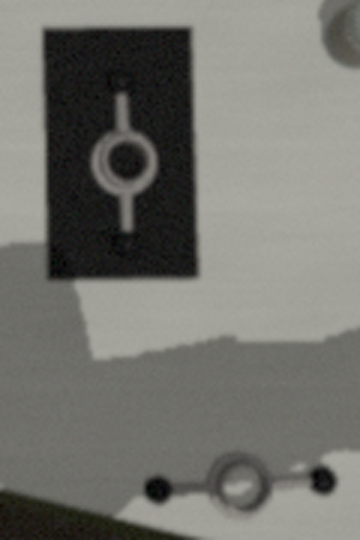

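View pics/c_reg.png

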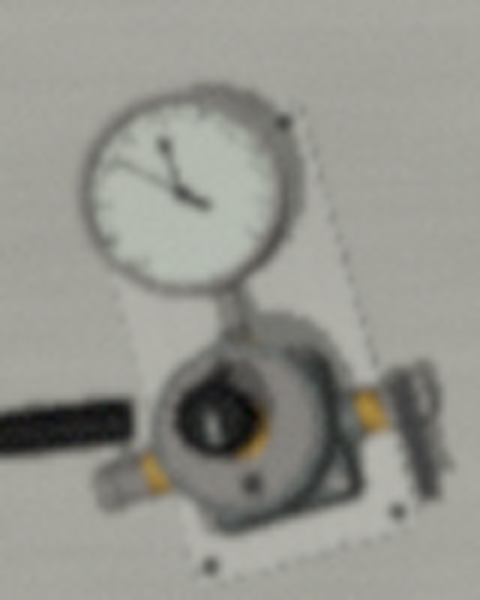

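View pics/c_sc.png

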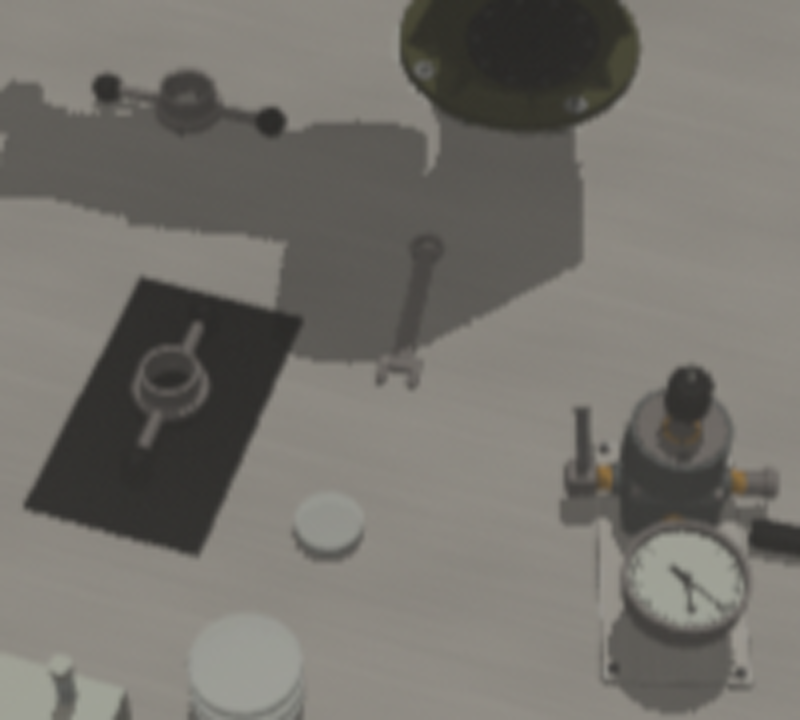

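The crop confirms it: the steel spanner on the mat (ring at ~(381,184)) is the leftmost and is the target; the dark one at (420,291) is the decoy. The gauge's needle points to the upper left and the set hand lies clockwise of it. Next I'll fit models for precise poses.

```bash
cat > fit.py <<'E'
from h import *
from scipy.optimize import minimize
def circ(c,r,z,n=60):
    a=np.linspace(0,2*np.pi,n); return np.c_[c[0]+r*np.cos(a),c[1]+r*np.sin(a),np.full(n,z)]
S=8
def mask(n,shape,pts_list,off,convex=True):
    m=np.zeros(shape,np.uint8)
    for P in pts_list:
        uv=((proj(n,P)-off+0.5)*S-0.5)
        if convex: uv=cv2.convexHull(uv.astype(np.float32))
        cv2.fillPoly(m,[np.round(uv).astype(np.int32).reshape(-1,1,2)],1)
    return m
def spanner_masks(n,p,shape,off,zf=12):
    x,y,yaw=p
    ax=np.array([np.cos(yaw),np.sin(yaw)]);ay=np.array([-ax[1],ax[0]])
    body=[np.r_[circ((x,y),34,zf),circ((x,y),34,zf+10)],np.r_[circ((x,y),27,zf+10),circ((x,y),27,zf+32)]]
    for s in(1,-1):
        q=[]
        for d in(30,70):
            for w in(-6,6):
                for z in(zf+1,zf+13):
                    q.append([*(np.array([x,y])+s*ay*d+ax*w),z])
        body.append(np.array(q))
    m=mask(n,shape,body,off)
    b=mask(n,shape,[circ((x,y),22.,zf+32)],off)
    balls=[]
    for s in(1,-1):
        c=np.array([x,y])+s*ay*85
        balls.append(np.vstack([circ(c,15*np.cos(t),zf+7+15*np.sin(t),24) for t in np.linspace(-1.4,1.4,7)]))
    bm=mask(n,shape,balls,off)
    return m,b,bm
E
python3 - <<'E'
from fit import *
rois={"top":(345,132,72,98),"scene":(232,165,76,75)}
ims={}
for n,(x0,y0,w,h) in rois.items():
    g=cv2.imread(f"pics/{n}0.png",0)[y0:y0+h,x0:x0+w].astype(np.float32)
    ims[n]=cv2.resize(g,None,fx=S,fy=S,interpolation=cv2.INTER_CUBIC)
# mat polygons for restricting (dilate)
def score(p,names,show=False):
    tot=0
    for n in names:
        x0,y0,w,h=rois[n]; I=ims[n]
        m,b,bm=spanner_masks(n,p,I.shape,np.array([x0,y0]))
        ring=cv2.dilate(m,np.ones((5*S,5*S),np.uint8))
        ins=(m>0)&(b==0); out=(ring>0)&(m==0)
        tot-=I[ins].mean()-I[out].mean()
    return tot
for names in(["top"],["scene"],["top","scene"]):
    best=None
    for yaw0 in(1.5,1.57,1.64,1.72):
        r=minimize(score,[533,-174,yaw0],args=(names,),method="Nelder-Mead",options=dict(initial_simplex=np.array([[533,-174,yaw0],[539,-174,yaw0],[533,-168,yaw0],[533,-174,yaw0+.1]])))
        if best is None or r.fun<best.fun: best=r
    print(names,best.x,best.fun)
    for n in names:
        x0,y0,w,h=rois[n]
        m,b,bm=spanner_masks(n,best.x,ims[n].shape,np.array([x0,y0]))
        v=cv2.cvtColor(np.clip(ims[n]*1.5,0,255).astype(np.uint8),cv2.COLOR_GRAY2BGR)
        for mm,c in((m,(0,0,255)),(b,(0,255,0)),(bm,(255,255,0))):
            cs,_=cv2.findContours(mm,cv2.RETR_LIST,cv2.CHAIN_APPROX_NONE); cv2.drawContours(v,cs,-1,c,1)
        cv2.imwrite(f"pics/fit_{n}_{len(names)}.png",v[:600])
E
```

```text
Traceback (most recent call last):
  File "fit.py", line 24, in spanner_masks
    m=mask(n,shape,body,off)
  File "fit.py", line 9, in mask
    uv=((proj(n,P)-off+0.5)*S-0.5)
         ~~~~^^^^^
  File "h.py", line 8, in proj
    t,M,f,cx,cy=cam(n); q=(np.atleast_2d(p)-t)@M
                ~~~^^^
  File "h.py", line 5, in cam
    c=calibration(n); f=200/np.tan(np.radians(c['fov_y']/2))
ValueError: time passes only in moves, steps and waits
```

```bash
python3 - <<'E'
s=open('h.py').read()
s=s.replace("def cam(n):\n    c=calibration(n); ","""import functools,pickle,os
if not os.path.exists('cal.pkl'): pickle.dump({n:calibration(n) for n in('top','scene')},open('cal.pkl','wb'))
CAL=pickle.load(open('cal.pkl','rb'))
@functools.lru_cache
def cam(n):
    c=CAL[n]; """)
open('h.py','w').write(s)
E
cat > sp.py <<'E'
from fit import *
rois={"top":(345,132,72,98),"scene":(232,165,76,75)}
ims={}
for n,(x0,y0,w,h) in rois.items():
    g=cv2.imread(f"pics/{n}0.png",0)[y0:y0+h,x0:x0+w].astype(np.float32)
    ims[n]=cv2.resize(g,None,fx=S,fy=S,interpolation=cv2.INTER_CUBIC)
def score(p,names,show=False):
    tot=0
    for n in names:
        x0,y0,w,h=rois[n]; I=ims[n]
        m,b,bm=spanner_masks(n,p,I.shape,np.array([x0,y0]))
        ring=cv2.dilate(m,np.ones((5*S,5*S),np.uint8))
        ins=(m>0)&(b==0); out=(ring>0)&(m==0)
        tot-=I[ins].mean()-I[out].mean()
    return tot
for names in(["top"],["scene"],["top","scene"]):
    best=None
    for yaw0 in(1.5,1.57,1.64,1.72):
        r=minimize(score,[533,-174,yaw0],args=(names,),method="Nelder-Mead",options=dict(initial_simplex=np.array([[533,-174,yaw0],[539,-174,yaw0],[533,-168,yaw0],[533,-174,yaw0+.1]])))
        if best is None or r.fun<best.fun: best=r
    print(names,best.x,best.fun)
    for n in names:
        x0,y0,w,h=rois[n]
        m,b,bm=spanner_masks(n,best.x,ims[n].shape,np.array([x0,y0]))
        v=cv2.cvtColor(np.clip(ims[n]*1.5,0,255).astype(np.uint8),cv2.COLOR_GRAY2BGR)
        for mm,c in((m,(0,0,255)),(b,(0,255,0)),(bm,(255,255,0))):
            cs,_=cv2.findContours(mm,cv2.RETR_LIST,cv2.CHAIN_APPROX_NONE); cv2.drawContours(v,cs,-1,c,1)
        cv2.imwrite(f"pics/fit_{n}_{len(names)}.png",v[:600])
E
python3 sp.py
```

```text
['top'] [ 533.74299145 -175.08636856    1.58939009] -71.26716613769531
['scene'] [ 532.589051   -177.1439515     1.59034256] -28.436534881591797
['top', 'scene'] [ 533.72027726 -175.46465449    1.58975287] -98.62333679199219
```

```bash
python3 - <<'E'
import cv2,numpy as np
a=cv2.imread('pics/fit_top_2.png');b=cv2.imread('pics/fit_scene_2.png')
h=600
v=np.zeros((600,1184,3),np.uint8);v[:a.shape[0],:576]=a;v[:b.shape[0],576:]=b
cv2.imwrite('pics/fit2.png',cv2.resize(v,(800,405)))
E
```

```text
(no output)
```

View pics/fit2.png

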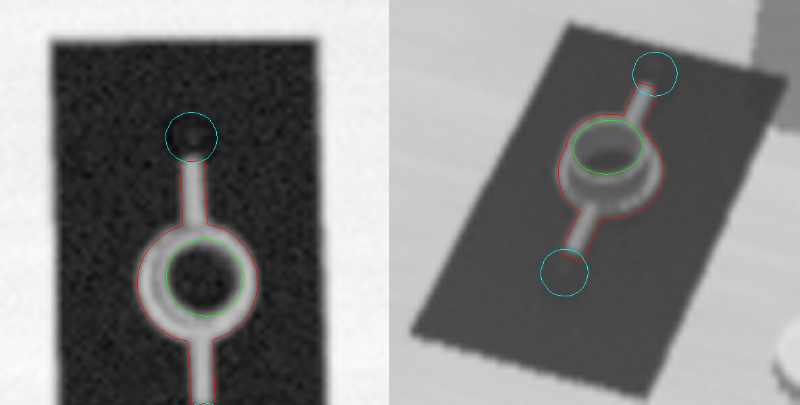

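```bash
cat > reg.py <<'E'
from fit import *
rois={"top":(195,118,85,100),"scene":(365,180,70,95)}
ims={}
for n,(x0,y0,w,h) in rois.items():
    g=cv2.imread(f"pics/{n}0.png",0)[y0:y0+h,x0:x0+w].astype(np.float32)
    ims[n]=cv2.resize(g,None,fx=S,fy=S,interpolation=cv2.INTER_CUBIC)
def M(n,P): return mask(n,ims[n].shape,P,np.array(rois[n][:2]))
def contrast(n,m,k=4):
    I=ims[n]; K=np.ones((k*S,k*S),np.uint8)
    return I[(m>0)&(cv2.erode(m,K)==0)].mean()-I[(cv2.dilate(m,K)>0)&(m==0)].mean()
def knob(n,x,y): return M(n,[np.r_[circ((x,y),18,140.5),circ((x,y),18,174.5)]])
def gauge(n,x,y,r=48,z=80): return M(n,[circ((x,y),r,z)])
def gcase(n,x,y): return M(n,[circ((x,y),51,88)])
def opt(f,p0,d=4):
    p0=np.array(p0,float); sx=np.vstack([p0]+[p0+d*e for e in np.eye(len(p0))])
    r=minimize(f,p0,method="Nelder-Mead",options=dict(initial_simplex=sx)); return r.x,r.fun
if __name__=="__main__":
  for n in rois:
    print(n,"knob",opt(lambda p:contrast(n,knob(n,*p)),back(n,{"top":[231,189],"scene":[402,199]}[n],157)[0][:2]))
    for r in(46,47,48):
        print(n,"dial",r,opt(lambda p:-contrast(n,gauge(n,p[0],p[1],r),2),back(n,{"top":[225.5,151.5],"scene":[401,245]}[n],80)[0][:2]))
    print(n,"case",opt(lambda p:contrast(n,gcase(n,*p),2),back(n,{"top":[226,152],"scene":[401,245]}[n],88)[0][:2]))
E
python3 reg.py
```

```text
top knob (array([509.23777252, 264.74238343]), np.float64(-57.31352233886719))
top dial 46 (array([629.45863876, 297.78137141]), np.float64(-25.969635009765625))
top dial 47 (array([630.1066483 , 297.60930806]), np.float64(-21.904037475585938))
top dial 48 (array([631.01176224, 297.33509761]), np.float64(-15.778472900390625))
top case (array([627.09156932, 296.24504748]), np.float64(-13.873970031738281))
scene knob (array([511.19402219, 265.07896581]), np.float64(-44.15449905395508))
scene dial 46 (array([631.24562047, 298.98151717]), np.float64(-30.081153869628906))
scene dial 47 (array([631.71037636, 298.58409223]), np.float64(-25.750320434570312))
scene dial 48 (array([632.5688952 , 297.93059692]), np.float64(-18.56963348388672))
scene case (array([636.05199706, 299.23708246]), np.float64(-9.853111267089844))
```

```bash
cat > regov.py <<'E'
from reg import *
import sys
ax=np.array([510,265.]); phi=0.27
g=ax+125*np.array([np.cos(phi),np.sin(phi)])
print(back("top",[[237,200.7]],108)[0][:2]-ax)
th=float(sys.argv[1])
vs=[]
for n in rois:
    v=cv2.cvtColor(np.clip(ims[n]*1.5,0,255).astype(np.uint8),cv2.COLOR_GRAY2BGR)
    h=28*np.array([np.cos(th),np.sin(th)])
    for P,c in((circ(ax,18,174.5),(0,0,255)),(circ(ax,42,112),(0,255,0)),(circ(ax,36.5,112.5),(255,255,0)),(circ(ax+h,5.75,112.5),(255,0,255)),(circ(ax-h,5.75,112.5),(255,0,255)),(circ(g,51,88),(0,128,255))):
        uv=(proj(n,P)-np.array(rois[n][:2])+.5)*S-.5
        cv2.polylines(v,[np.round(uv).astype(np.int32).reshape(-1,1,2)],True,c,1)
    vs.append(cv2.resize(v,None,fx=.74,fy=.74))
H=max(v.shape[0] for v in vs)
cv2.imwrite("pics/regov.png",cv2.resize(np.hstack([np.pad(v,((0,H-v.shape[0]),(0,0),(0,0))) for v in vs]),(800,int(H*800/sum(v.shape[1] for v in vs)))))
E
python3 regov.py 3.14
```

```text
[-29.37466677  -6.62296345]
```

View pics/regov.png

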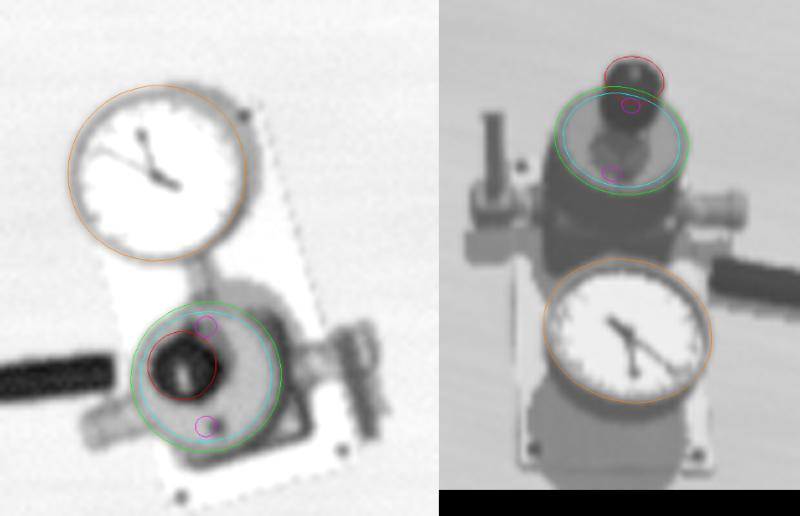

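```bash
python3 - <<'E'
from reg import *
ax=np.array([510,265.])
for n,s in(("top",-1),):
    for rr in (27,28,29):
        r=[]
        for th in np.arange(0.0,0.5,0.03):
            h=s*rr*np.array([np.cos(th),np.sin(th)])
            r.append((round(th,2),round(float(ims[n][M(n,[circ(ax+h,5.5,112.)])>0].mean()),1)))
        print(r)
# dark centroid
I=ims["top"]; h=-28*np.array([np.cos(.22),np.sin(.22)])
m=M("top",[circ(ax+h,8.5,112)])>0
w=np.clip(np.percentile(I[m],70)-I,0,None)*m
yy,xx=np.mgrid[:I.shape[0],:I.shape[1]]
u=np.array([(w*xx).sum(),(w*yy).sum()])/w.sum(); px=(u+.5)/S-.5+np.array(rois["top"][:2])
q=back("top",px,111)[0][:2]-ax; print(px,q,np.hypot(*q),np.arctan2(-q[1],-q[0]))
E
python3 regov.py 0.21 >/dev/null
```

```text
[(np.float64(0.0), 110.9), (np.float64(0.03), 106.7), (np.float64(0.06), 102.4), (np.float64(0.09), 97.9), (np.float64(0.12), 94.4), (np.float64(0.15), 91.6), (np.float64(0.18), 89.7), (np.float64(0.21), 89.0), (np.float64(0.24), 89.0), (np.float64(0.27), 90.3), (np.float64(0.3), 92.9), (np.float64(0.33), 96.0), (np.float64(0.36), 99.5), (np.float64(0.39), 103.6), (np.float64(0.42), 108.1), (np.float64(0.45), 112.3), (np.float64(0.48), 116.3)]
[(np.float64(0.0), 110.5), (np.float64(0.03), 105.9), (np.float64(0.06), 101.0), (np.float64(0.09), 96.7), (np.float64(0.12), 92.9), (np.float64(0.15), 89.6), (np.float64(0.18), 87.5), (np.float64(0.21), 86.3), (np.float64(0.24), 86.7), (np.float64(0.27), 88.0), (np.float64(0.3), 90.6), (np.float64(0.33), 94.2), (np.float64(0.36), 98.4), (np.float64(0.39), 103.2), (np.float64(0.42), 107.7), (np.float64(0.45), 112.2), (np.float64(0.48), 116.3)]
[(np.float64(0.0), 110.5), (np.float64(0.03), 105.9), (np.float64(0.06), 101.0), (np.float64(0.09), 96.4), (np.float64(0.12), 92.3), (np.float64(0.15), 88.9), (np.float64(0.18), 86.5), (np.float64(0.21), 85.4), (np.float64(0.24), 85.4), (np.float64(0.27), 87.1), (np.float64(0.3), 89.9), (np.float64(0.33), 93.5), (np.float64(0.36), 97.9), (np.float64(0.39), 102.9), (np.float64(0.42), 107.8), (np.float64(0.45), 112.4), (np.float64(0.48), 116.4)]
[236.65468931 200.34881239] [-28.55633213  -6.21840395] 29.22554794375431 0.21441194762107907
```

View pics/regov.png

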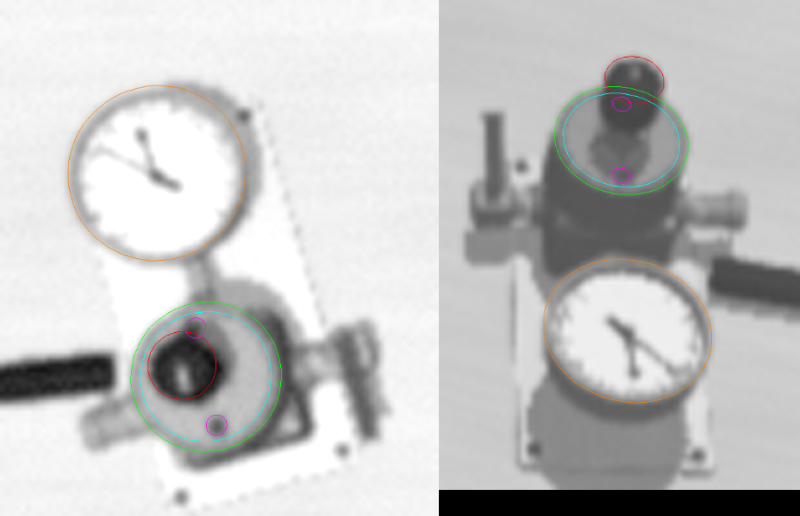

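```bash
cat > dial.py <<'E'
from fit import *
import sys
# rectify dial plane z: output px 6 per mm*; up = +reg x(phi), right = -y
def rect(n,im,c,phi=.27,z=82,half=50,k=6):
    N=int(2*half*k)
    e=np.array([np.cos(phi),np.sin(phi)]); l=np.array([-e[1],e[0]])
    def w(i,j): # col i,row j -> world
        a=(N/2-j)/k; b=(N/2-i)/k
        return [*(np.array(c)+a*e+b*l),z]
    src=np.array([[0,0],[N,0],[N,N],[0,N]],np.float32)
    dst=proj(n,[w(*s) for s in src]).astype(np.float32)
    H=cv2.getPerspectiveTransform(src,dst)
    return cv2.warpPerspective(im,H,(N,N),flags=cv2.INTER_CUBIC|cv2.WARP_INVERSE_MAP)
C={"top":(629.8,297.7),"scene":(631.5,298.7)}
def angles(n,im,name=None):
    g=cv2.cvtColor(im,cv2.COLOR_RGB2GRAY); r=rect(n,g,C[n]).astype(np.float32)
    if name: cv2.imwrite(name,np.clip(r*1.4,0,255).astype(np.uint8))
    a=np.arange(-np.pi,np.pi,.005)  # clockwise from 12
    def prof(r0,r1):
        out=0
        for rr in np.linspace(r0,r1,12):
            mx=(300+6*rr*np.sin(a)).astype(np.float32)[None]; my=(300-6*rr*np.cos(a)).astype(np.float32)[None]
            out=out+cv2.remap(r,mx,my,cv2.INTER_LINEAR)[0]
        return out/12
    for r0,r1 in((12,20),(20,32),(24,30),(33,37)):
        p=prof(r0,r1); p=np.median(p)-p
        pk=[]
        for i in range(1,len(p)-1):
            lo,hi=max(0,i-25),i+26
            if p[i]==p[lo:hi].max() and p[i]>6:
                s=slice(max(0,i-24),i+25); q=np.clip(p[s]-p[i]*.4,0,None)
                pk.append((round(float((a[s]*q).sum()/q.sum()),3),round(float(p[i]),1)))
        print(n,r0,r1,pk)
if __name__=="__main__":
    for n in("top","scene"):
        im=cv2.imread(f"pics/{n}0.png")[:,:,::-1].copy()
        angles(n,im,f"pics/dial_{n}.png")
    a=cv2.imread("pics/dial_top.png");b=cv2.imread("pics/dial_scene.png")
    cv2.imwrite("pics/dials.png",cv2.resize(np.hstack([a,b]),(800,400)))
E
python3 dial.py
```

```text
top 12 20 [(-0.878, 29.6), (-0.204, 41.8), (2.43, 22.7)]
top 20 32 [(-0.861, 26.0), (-0.16, 59.1)]
top 24 30 [(-0.862, 25.9), (-0.156, 70.5)]
top 33 37 [(-0.864, 32.3), (-0.529, 9.0), (-0.052, 11.8), (0.429, 7.9), (0.936, 13.1), (1.444, 10.2), (1.947, 6.5)]
scene 12 20 [(-0.933, 35.8), (-0.15, 48.2), (2.483, 39.3)]
scene 20 32 [(-0.878, 36.1), (-0.117, 52.6)]
scene 24 30 [(-0.875, 33.4), (-0.119, 59.7)]
scene 33 37 [(-0.845, 50.2), (-0.044, 9.0), (0.486, 9.3), (0.96, 19.2), (1.421, 8.0), (1.9, 12.6), (2.378, 7.4)]
```

View pics/dials.png

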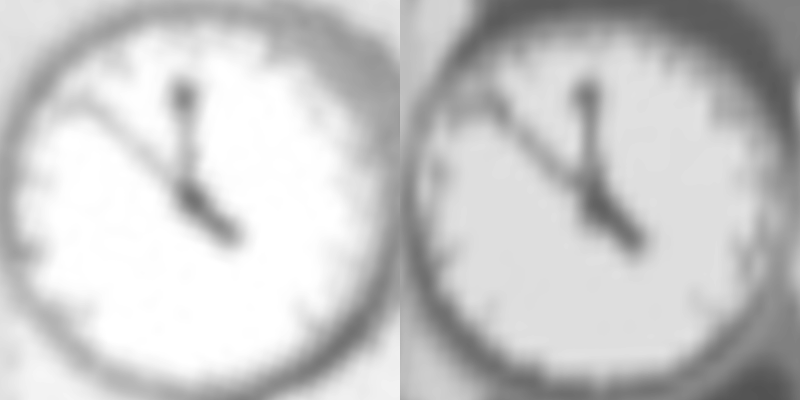

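```bash
cat > hands.py <<'E'
from dial import *
# joint fit of pivot + needle angle (+ set hand) on a rectified dial
def sample(r,p,ang,s):
    mx=(300+6*(p[0]+s*np.sin(ang))).astype(np.float32)[None]; my=(300-6*(p[1]+s*np.cos(ang))).astype(np.float32)[None]
    return cv2.remap(r,mx,my,cv2.INTER_LINEAR)[0].mean()
sn=np.r_[np.linspace(-13,-3,8),np.linspace(6,39,30)]; ss=np.linspace(8,32,24)
def fit(n,im,z=84,n0=None,fix=None):
    g=cv2.cvtColor(im,cv2.COLOR_RGB2GRAY); r=cv2.GaussianBlur(rect(n,g,C[n],z=z).astype(np.float32),(0,0),5)
    best=None
    for a0 in ([n0] if n0 is not None else [-.85]):
      for px in(-3,-1,1):
        if fix is None:
            f=lambda q:sample(r,q[:2],q[2],sn)+sample(r,q[:2],q[3],ss); p0=np.array([px,0,a0,-.1])
            sx=np.vstack([p0]+[p0+d for d in np.diag([2,2,.1,.1])])
        else:
            f=lambda q:sample(r,fix[:2],q[0],sn); p0=np.array([a0]); sx=np.array([[a0],[a0+.1]])
        m=minimize(f,p0,method="Nelder-Mead",options=dict(initial_simplex=sx))
        if best is None or m.fun<best.fun: best=m
    return best.x,best.fun
if __name__=="__main__":
    for n in("top","scene"):
        im=cv2.imread(f"pics/{n}0.png")[:,:,::-1].copy()
        x,f=fit(n,im); print(n,x.round(3),round(f,1),"diff",round(x[3]-x[2],3))
E
python3 hands.py
```

```text
top [-0.617 -1.895 -0.806 -0.127] 275.4 diff 0.679
scene [ 0.265 -1.391 -0.796 -0.117] 219.1 diff 0.679
```

```bash
cat > track.py <<'E'
from dial import *
def tracks(n,im,z=84,rows_n=None):
    g=cv2.cvtColor(im,cv2.COLOR_RGB2GRAY); r=rect(n,g,C[n],z=z).astype(np.float32)
    bg=np.median(r[200:400,200:400])
    return r,bg
def cent(line,pos,lo,hi,bg):
    m=(pos>=lo)&(pos<=hi); q=np.clip(bg-line[m]-8,0,None)
    return (pos[m]*q).sum()/q.sum() if q.sum()>20 else np.nan
if __name__=="__main__":
    for n in("top","scene"):
        im=cv2.imread(f"pics/{n}0.png")[:,:,::-1].copy()
        r,bg=tracks(n,im); x=(np.arange(600)-300)/6.
        print(n,"bg",bg)
        # set hand: horizontal rows y=+8..+32 , x near 0 window
        S=[]
        for y in range(9,33,2):
            c=cent(r[int(300-6*y)],x,-9,5,bg); S.append((y,round(float(c),2)))
        # needle: rotate 45deg coords: u along (-1,1)/sqrt2, v perpendicular
        N=[]
        for u in list(range(-13,-4,3))+list(range(10,37,3)):
            v=np.arange(-6,6,.1); d=np.array([-1,1])/2**.5; pn=np.array([1,1])/2**.5
            P=u*d[None]+v[:,None]*pn[None]+np.array([-1.5,0])
            line=cv2.remap(r,(300+6*P[:,0]).astype(np.float32)[None],(300-6*P[:,1]).astype(np.float32)[None],cv2.INTER_LINEAR)[0]
            N.append((u,round(float(cent(line,v,-6,6,bg)),2)))
        print("set",S);print("needle",N)
E
python3 track.py
python3 - <<'E'
import sys;sys.path.insert(0,'.')
from dial import *
o=[]
for n in("top","scene"):
    im=cv2.imread(f"pics/{n}0.png")
    o.append(rect(n,im,C[n],z=84,half=42,k=9)[:,:].clip(0,255))
o=np.hstack([cv2.resize(i,(400,400),interpolation=cv2.INTER_AREA) for i in o]); cv2.imwrite("pics/d84.png",np.clip(o*1.3,0,255).astype(np.uint8))
E
```

```text
top bg 178.0
set [(9, -3.79), (11, -2.97), (13, -2.92), (15, -3.13), (17, -3.18), (19, -3.3), (21, -3.52), (23, -3.7), (25, -3.66), (27, -3.67), (29, -3.8), (31, -4.13)]
needle [(-13, -0.09), (-10, -0.29), (-7, -0.66), (10, 1.7), (13, -0.56), (16, -0.5), (19, -0.83), (22, -1.01), (25, -1.11), (28, -1.26), (31, -1.16), (34, -2.24)]
scene bg 152.0
set [(9, -2.85), (11, -2.18), (13, -1.93), (15, -2.1), (17, -2.14), (19, -2.11), (21, -2.18), (23, -2.39), (25, -2.82), (27, -2.95), (29, -2.9), (31, -2.64)]
needle [(-13, 0.87), (-10, 0.96), (-7, 0.8), (10, 1.46), (13, -0.4), (16, -0.21), (19, -0.14), (22, -0.16), (25, 0.12), (28, -0.73), (31, -0.32), (34, -0.0)]
```

View pics/d84.png

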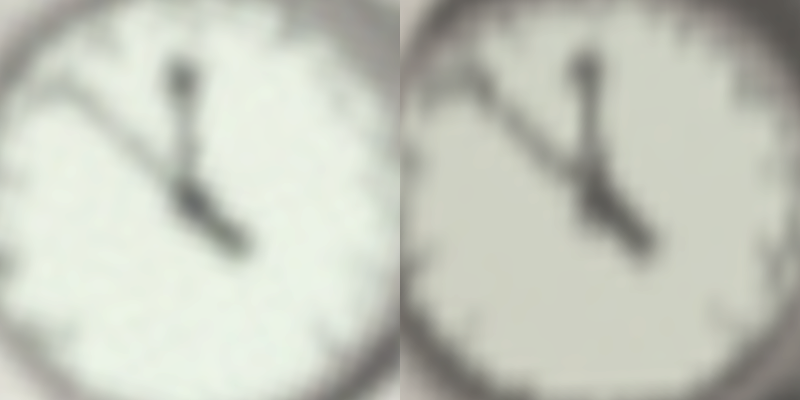

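```bash
cat > go.py <<'E'
import sys
from h import *
# usage: go.py x y z jawangle ; prints tool-frame shift & turn fractions
def plan(x,y,z,psi=None,noise=False):
    s=telemetry.read_state(); p=s['eef_pos']; Rm=R.from_euler('xyz',s['eef_rot']).as_matrix()
    sh=Rm.T@(np.array([x,y,z])-p)
    cur=np.arctan2(Rm[1,1],Rm[0,1])
    print("clock %.2f"%s['clock'],"pos",p.round(1),"jaw",round(cur,3),"tilt",Rm[:,0].round(4),"q",s['joints'].round(2),"gap",round(s['finger_gap'],1),"F",s['wrist_force'].round(1),"M",s['moment'].round(2))
    if psi is None: psi=cur
    for k in(-1,0,1,2):
        d=(psi+k*np.pi-cur); d=(d+np.pi)%(2*np.pi)-np.pi
        # target with x down exactly, y along angle cur+d
        a=cur+d; Y=np.array([np.cos(a),np.sin(a),0]); X=np.array([0,0,-1.]); T=np.c_[X,Y,np.cross(X,Y)]
        rv=R.from_matrix(Rm.T@T).as_rotvec()
        if k in(0,1): print("turn",(rv/np.pi).round(4),"shift",(sh/300).round(4),"dpsi",round(d,3),"rows>=",round(max(np.linalg.norm(sh)/62.5,abs(d)/np.radians(10.7)),1))
if __name__=="__main__":
    a=[float(v) for v in sys.argv[1:]]; plan(*a)
E
python3 go.py 533.7 -175.4 120 1.59
```

```text
clock 0.10 pos [ 172.3 -522.   183. ] jaw -1.252 tilt [-2.e-04  1.e-03 -1.e+00] q [-1.32  0.3   1.52  0.    1.32 -0.07] gap 94.0 F [ 0.2  0.5 -0.5] M [-0.01 -0.03 -0.01]
turn [-9.046e-01 -5.000e-04  0.000e+00] shift [ 0.2107 -0.7195 -1.506 ] dpsi 2.842 rows>= 15.2
turn [0.0954 0.     0.0003] shift [ 0.2107 -0.7195 -1.506 ] dpsi -0.3 rows>= 8.1
```

```bash
python3 -m handwheel '[[0.095,0,0,0,-0.48,-1,1],[0.095,0,0,0,-0.48,-1,1],[0.095,0,0,0,-0.48,-1,1],[0.095,0,0,0,-0.48,-1,1],[0.095,0,0,0,-0.48,-1,1],[0.095,0,0,0,-0.48,-1,1]]'; python3 go.py 533.7 -175.4 80 1.59
```

```text
clock: 0.85
eef_pos: [413.7, -288.9, 182.9]
eef_rot: [-1.287, 1.569, 1.878]
wrist_force: [-0.8, -0.9, 0.2]
finger_gap: 94.1
clock 0.85 pos [ 413.7 -288.9  182.9] jaw -1.548 tilt [-5.0e-04  1.4e-03 -1.0e+00] q [-0.68  0.2   1.65  0.    1.3   0.86] gap 94.1 F [-0.8 -0.9  0.2] M [-0.02 -0.03  0.03]
turn [-9.987e-01 -7.000e-04  2.000e-04] shift [ 0.3434 -0.3684 -0.4088] dpsi 3.138 rows>= 16.8
turn [0.0013 0.0001 0.0005] shift [ 0.3434 -0.3684 -0.4088] dpsi -0.004 rows>= 3.1
```

```bash
python3 -m handwheel '[[0.001,0,0,0.2,-0.368,-0.409,1],[0.001,0,0,0.2,-0.368,-0.409,1],[0.001,0,0,0.2,-0.368,-0.409,1],[0.001,0,0,0.34,-0.368,-0.409,1],[0.001,0,0,0.34,-0.368,-0.409,1]]'; python3 go.py 533.7 -175.4 34 1.59; python3 - <<'E'
from h import *
for n in("top","scene"):
    im=camera(n); cv2.imwrite(f"pics/{n}1.png",im[:,:,::-1])
a=cv2.imread("pics/top1.png")[110:250,320:480];b=cv2.imread("pics/scene1.png")[110:250,200:360]
cv2.imwrite("pics/v1.png",cv2.resize(np.hstack([a,b]),(800,350),interpolation=cv2.INTER_CUBIC))
E
```

```text
clock: 1.48
eef_pos: [532.2, -174.5, 78.3]
eef_rot: [-0.558, 1.564, 2.604]
wrist_force: [0.3, -0.1, 0.1]
finger_gap: 93.9
clock 1.48 pos [ 532.2 -174.5   78.3] jaw -1.55 tilt [-0.0061  0.0036 -1.    ] q [-0.38  0.43  1.6   0.    1.12  1.17] gap 93.9 F [ 0.3 -0.1  0.1] M [ 0.   -0.03 -0.02]
turn [-0.9995 -0.0019  0.003 ] shift [ 0.1478  0.0035 -0.0058] dpsi 3.14 rows>= 16.8
turn [0.0005 0.0019 0.0012] shift [ 0.1478  0.0035 -0.0058] dpsi -0.002 rows>= 0.7
```

View pics/v1.png

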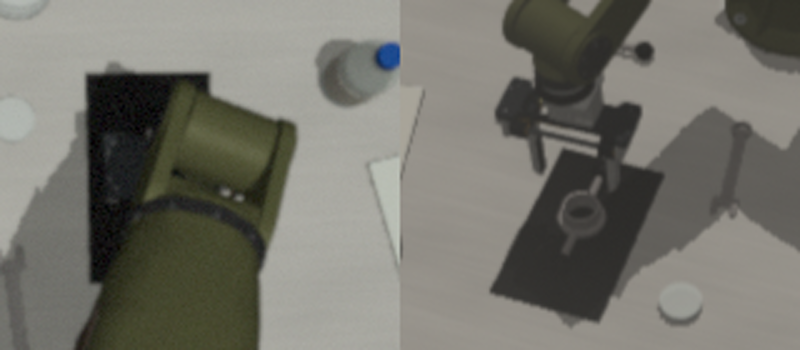

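The spanner (scene crop ring ~(582,212)) sits between and under the open fingers, with the jaws across the arms. I'll descend and grip.

```bash
python3 -m handwheel '[[0,0.002,0.001,0.09,0.003,-0.006,1],[0,0.002,0.001,0.146,0.003,-0.006,1],[0,0.002,0.001,0.146,0.003,-0.006,1],[0,0.002,0.001,0.146,0.003,-0.006,0.3],[0,0.002,0.001,0.146,0.003,-0.006,0.3],[0,0.002,0.001,0.146,0.003,-0.006,0.3],[0,0.002,0.001,0.146,0.003,-0.006,0.3],[0,0.002,0.001,0.146,0.003,-0.006,0.3]]' 40; python3 go.py 533.7 -175.4 34 1.59
```

```text
clock: 2.58
eef_pos: [535.7, -176.8, 38.3]
eef_rot: [2.848, 1.564, -0.274]
wrist_force: [-0.1, -0.4, -0.1]
finger_gap: 47.3
clock 2.58 pos [ 535.7 -176.8   38.3] jaw -1.551 tilt [ 0.0062 -0.0017 -1.    ] q [-0.38  0.49  1.62  0.    1.02  1.17] gap 47.3 F [-0.1 -0.4 -0.1] M [ 0.02 -0.03  0.02]
turn [-9.999e-01  9.000e-04 -3.100e-03] shift [ 0.0143 -0.0048  0.0066] dpsi 3.141 rows>= 16.8
turn [ 0.0001 -0.002  -0.0006] shift [ 0.0143 -0.0048  0.0066] dpsi -0.0 rows>= 0.1
```

```bash
python3 - <<'E'
from h import *
for i in range(4): 
    s=telemetry.read_state(); print(s['clock'],s['finger_gap'],s['eef_pos'])
im=camera("scene"); cv2.imwrite("pics/scene2.png",im[:,:,::-1])
crop(im,220,110,110,110,5,"pics/v2.png")
s=telemetry.read_state(); print(s['clock'],s['finger_gap'],s['eef_pos'])
E
```

```text
2.575 47.329885563308494 [ 535.67272515 -176.7826458    38.29220575]
2.575 47.329885563308494 [ 535.67272515 -176.7826458    38.29220575]
2.575 47.329885563308494 [ 535.67272515 -176.7826458    38.29220575]
2.575 47.329885563308494 [ 535.67272515 -176.7826458    38.29220575]
2.625 43.21062343484998 [ 535.68721854 -176.7774534    38.27133633]
```

View pics/v2.png

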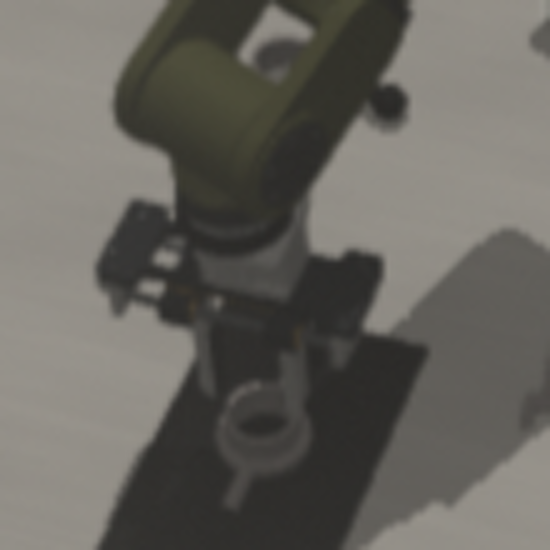

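```bash
python3 - <<'E'
from h import *
s=telemetry.read_state();p=s['eef_pos']
im=cv2.imread("pics/scene2.png")
Rm=R.from_euler('xyz',s['eef_rot']).as_matrix()
v=cv2.resize(im[150:230,230:310],None,fx=7,fy=7,interpolation=cv2.INTER_CUBIC)
for a,c in((0,(0,0,255)),(8,(0,255,0)),(-11,(255,0,0))):
    for g in(-22,22):
        q=p+Rm@np.array([a,g,0]); u=proj("scene",q)[0]; print(a,g,u)
        cv2.circle(v,tuple(int(t) for t in ((u-[230,150]+.5)*7)),4,c,-1)
cv2.imwrite("pics/v2b.png",np.clip(v*1.6,0,255).astype(np.uint8))
E
```

```text
0 -22 [277.54870213 194.52962446]
0 22 [265.66939856 191.60667084]
8 -22 [277.68701388 195.9302199 ]
8 22 [265.84985569 193.01222401]
-11 -22 [277.35687966 192.5871598 ]
-11 22 [265.41913387 189.65739714]
```

View pics/v2b.png

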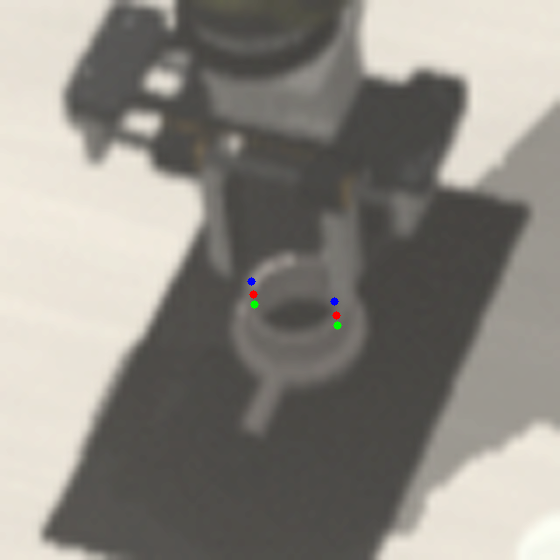

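```bash
python3 - <<'E'
from h import *
def ov(pic,p,rot,gap,name):
    im=cv2.imread(pic); Rm=R.from_euler('xyz',rot).as_matrix()
    v=np.clip(cv2.resize(im[140:230,225:325],None,fx=8,fy=6.6,interpolation=cv2.INTER_CUBIC)*1.6,0,255).astype(np.uint8)
    for a,c in((0,(0,0,255)),(8,(0,255,0)),(-11,(255,0,0)),(-60,(0,255,255))):
        for g in(-gap/2,gap/2,-gap/2-12.5,gap/2+12.5):
            u=proj("scene",np.array(p)+Rm@np.array([a,g,0]))[0]
            cv2.circle(v,tuple(int(t) for t in ((u-[225,140]+.5)*[8,6.6])),3,c,-1)
    cv2.imwrite(name,v)
ov("pics/scene1.png",[532.2,-174.5,78.3],[-0.558,1.564,2.604],93.9,"pics/v1b.png")
E
```

```text
(no output)
```

View pics/v1b.png

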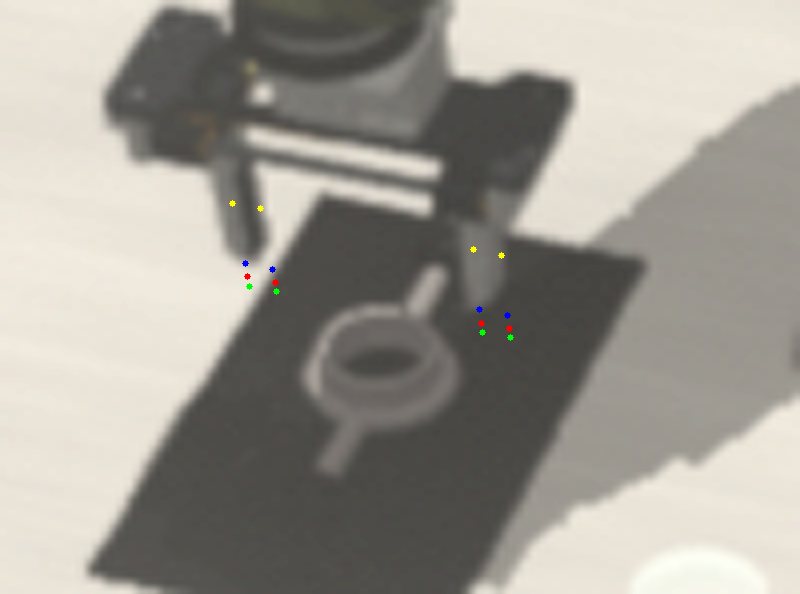

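```bash
python3 - <<'E'
from h import *
def ov(n,pic,p,rot,gap,name,x0,y0,w,h):
    im=cv2.imread(pic); Rm=R.from_euler('xyz',rot).as_matrix(); k=400//w
    v=np.clip(cv2.resize(im[y0:y0+h,x0:x0+w],None,fx=k,fy=k,interpolation=cv2.INTER_CUBIC)*1.6,0,255).astype(np.uint8)
    for a,c in((0,(0,0,255)),(8,(0,255,0)),(-11,(255,0,0)),(-60,(0,255,255))):
        for g in(-gap/2,gap/2,-gap/2-12.5,gap/2+12.5):
            u=proj(n,np.array(p)+Rm@np.array([a,g,0]))[0]
            cv2.circle(v,tuple(int(t) for t in ((u-[x0,y0]+.5)*k)),2,c,-1)
    return v
a=ov("scene","pics/scene0.png",[172.3,-522,183],[-1.6495,1.5696,1.8109],94,"",172,0,80,80)
b=ov("top","pics/top0.png",[172.3,-522,183],[-1.6495,1.5696,1.8109],94,"",515,280,100,80)
H=max(a.shape[0],b.shape[0]); cv2.imwrite("pics/v0.png",np.hstack([np.pad(q,((0,H-q.shape[0]),(0,0),(0,0))) for q in(a,b)]))
E
```

```text
(no output)
```

View pics/v0.png

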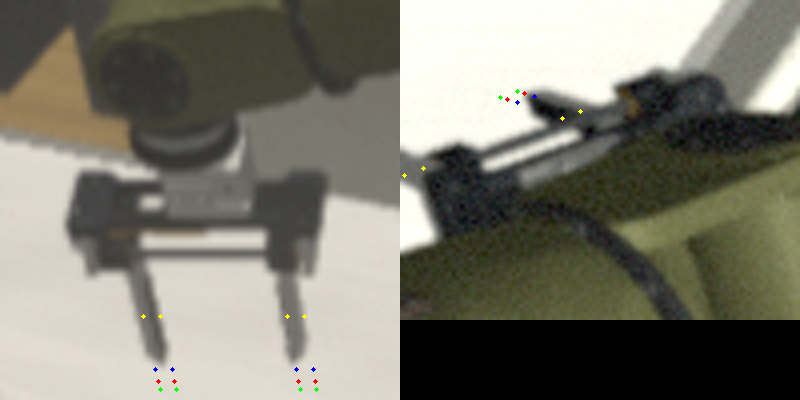

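In the picture, the fingertips end about 26 mm higher than the reported TCP implies. The start pictures from both cameras show the same offset. The gap also closed past 54 mm above the neck. So the reported tool z reads about 26 mm low at the tips. I'll reopen, then lower under force watch and measure again.

```bash
python3 -m handwheel '[[0,-0.002,0,0,-0.005,0.007,1],[0,-0.002,0,0,-0.005,0.007,1],[0,-0.002,0,0,-0.005,0.007,1],[0,-0.002,0,0,-0.005,0.007,1],[0,-0.002,0,0.035,-0.005,0.007,1],[0,-0.002,0,0.06,-0.005,0.007,1],[0,-0.002,0,0.08,-0.005,0.007,1],[0,-0.002,0,0.08,-0.005,0.007,1]]'; python3 go.py 533.7 -175.4 10 1.59;python3 - <<'E'
from h import *
im=camera("scene"); cv2.imwrite("pics/scene3.png",im[:,:,::-1])
s=telemetry.read_state(); p=s['eef_pos'];Rm=R.from_euler('xyz',s['eef_rot']).as_matrix()
v=np.clip(cv2.resize(im[140:230,225:325,::-1],None,fx=8,fy=6.6,interpolation=cv2.INTER_CUBIC)*1.6,0,255).astype(np.uint8)
gap=s['finger_gap']
for a,c in((-26,(0,0,255)),(-18,(0,255,0))):
    for g in(-gap/2,gap/2,-gap/2-12.5,gap/2+12.5):
        u=proj("scene",np.array(p)+Rm@np.array([a,g,0]))[0]
        cv2.circle(v,tuple(int(t) for t in ((u-[225,140]+.5)*[8,6.6])),3,c,-1)
cv2.imwrite("pics/v3.png",v)
E
```

```text
clock: 3.62
eef_pos: [533.4, -175.3, 13.6]
eef_rot: [0.925, 1.569, -2.198]
wrist_force: [0.3, 1.0, 0.2]
finger_gap: 93.9
clock 3.62 pos [ 533.4 -175.3   13.6] jaw -1.551 tilt [-0.0011 -0.0015 -1.    ] q [-0.38  0.52  1.64 -0.    0.98  1.17] gap 93.9 F [0.3 1.  0.2] M [ 0.04  0.01 -0.  ]
turn [-9.999e-01  7.000e-04  5.000e-04] shift [ 0.012   0.0005 -0.001 ] dpsi 3.141 rows>= 16.8
turn [ 0.0001  0.0003 -0.0005] shift [ 0.012   0.0005 -0.001 ] dpsi -0.0 rows>= 0.1
```

View pics/v3.png

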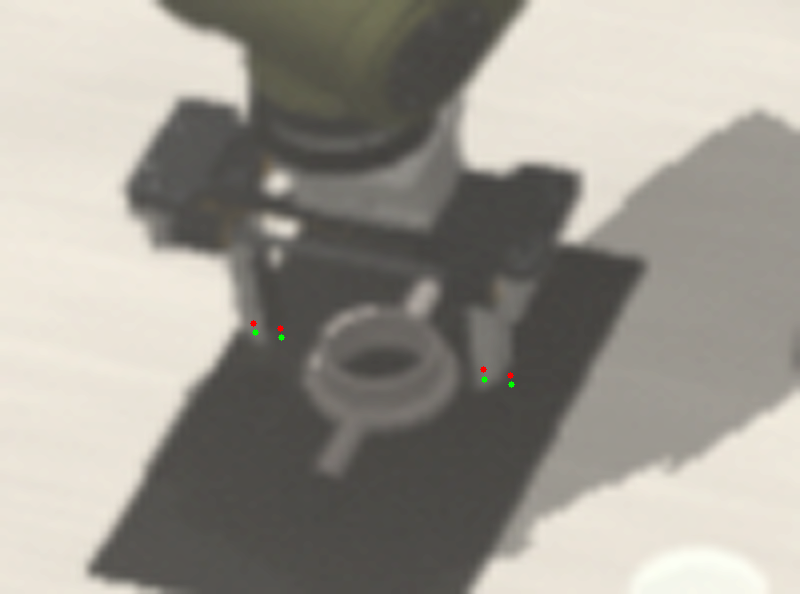

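```bash
python3 -m handwheel '[[0,0,0,0.013,0,-0.001,1],[0,0,0,0.013,0,-0.001,0.45],[0,0,0,0.013,0,-0.001,0.45],[0,0,0,0.013,0,-0.001,0.45],[0,0,0,0.013,0,-0.001,0.45],[0,0,0,0.013,0,-0.001,0.45],[0,0,0,0.013,0,-0.001,0.45]]' 50; python3 go.py 533.7 -175.4 100 1.59
```

```text
clock: 4.55
eef_pos: [533.9, -175.3, 10.2]
eef_rot: [1.286, 1.569, -1.836]
wrist_force: [0.4, 1.5, -0.0]
finger_gap: 52.1
clock 4.55 pos [ 533.9 -175.3   10.2] jaw -1.551 tilt [-4.0e-04 -1.6e-03 -1.0e+00] q [-0.38  0.53  1.64 -0.    0.97  1.17] gap 52.1 F [ 0.4  1.5 -0. ] M [ 0.19  0.05 -0.01]
turn [-9.999e-01  8.000e-04  2.000e-04] shift [-0.2993  0.0009  0.0009] dpsi 3.141 rows>= 16.8
turn [ 0.0001  0.0002 -0.0005] shift [-0.2993  0.0009  0.0009] dpsi -0.0 rows>= 1.4
```

```bash
python3 -m handwheel '[[0,0,0,-0.1,0,0,0.45],[0,0,0,-0.3,0,0,0.45],[0,0,0,-0.3,0,0,0.45]]' 60; python3 go.py 509.7 265 205 0.22; python3 - <<'E'
from h import *
im=camera("scene"); cv2.imwrite("pics/scene4.png",im[:,:,::-1])
cv2.imwrite("pics/v4.png",np.clip(cv2.resize(im[110:230,225:335,::-1],None,fx=5,fy=5,interpolation=cv2.INTER_CUBIC)*1.6,0,255).astype(np.uint8))
E
```

```text
clock: 4.92
eef_pos: [535.9, -175.9, 104.2]
eef_rot: [2.503, 1.563, -0.619]
wrist_force: [0.3, 0.3, -3.1]
finger_gap: 52.1
clock 4.92 pos [ 535.9 -175.9  104.2] jaw -1.551 tilt [ 0.0062 -0.0044 -1.    ] q [-0.38  0.4   1.58 -0.    1.16  1.17] gap 52.1 F [ 0.3  0.3 -3.1] M [-0.02  0.01 -0.02]
turn [-5.638e-01 -1.000e-04 -2.700e-03] shift [-0.343  -1.4696  0.0564] dpsi 1.771 rows>= 9.5
turn [ 4.362e-01 -2.600e-03  1.000e-04] shift [-0.343  -1.4696  0.0564] dpsi -1.37 rows>= 7.3
```

View pics/v4.png

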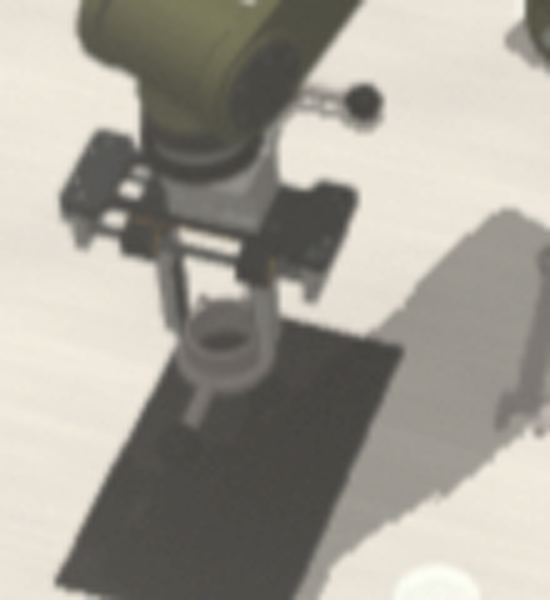

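The spanner is lifted and held level, with the ring at crop (228,345) between the fingers. I'll carry it to the regulator.

```bash
python3 -m handwheel '[[0,0,0,-0.2,0,0,0.45],[-0.05,0,0,-0.34,-0.2,0,0.45],[-0.1,0,0,-0.34,-0.4,0.02,0.45],[-0.16,0,0,-0.34,-0.6,0.03,0.45],[-0.22,0,0,-0.34,-0.8,0.04,0.45],[-0.28,0,0,-0.34,-0.9,0.05,0.45],[-0.34,0,0,-0.34,-0.98,0.05,0.45]]'; python3 go.py 509.7 265 207 0.22
```

```text
clock: 5.85
eef_pos: [512.6, 120.0, 200.3]
eef_rot: [0.12, 1.567, -1.931]
wrist_force: [1.2, 0.3, -3.1]
finger_gap: 52.1
clock 5.85 pos [512.6 120.  200.3] jaw -0.48 tilt [-0.0013 -0.0033 -1.    ] q [ 0.16  0.24  1.56 -0.    1.35  0.64] gap 52.1 F [ 1.2  0.3 -3.1] M [-0.1  -0.03 -0.06]
turn [-0.2227  0.0011  0.0003] shift [-0.0238 -0.2315 -0.4243] dpsi 0.7 rows>= 3.7
turn [ 7.773e-01  3.000e-04 -1.400e-03] shift [-0.0238 -0.2315 -0.4243] dpsi -2.442 rows>= 13.1
```

```bash
python3 -m handwheel '[[-0.06,0,0,-0.024,-0.08,-0.14,0.45],[-0.12,0.001,0,-0.024,-0.16,-0.28,0.45],[-0.18,0.001,0,-0.024,-0.232,-0.42,0.45],[-0.223,0.001,0,-0.024,-0.232,-0.424,0.45],[-0.223,0.001,0,-0.024,-0.232,-0.424,0.45],[-0.223,0.001,0,-0.024,-0.232,-0.424,0.45]]'; python3 go.py 509.7 265 207 0.22; python3 - <<'E'
from h import *
for n,(x0,y0,w,h) in {"top":(180,110,110,130),"scene":(350,110,110,130)}.items():
    im=camera(n); cv2.imwrite(f"pics/{n}5.png",im[:,:,::-1])
    v=np.clip(cv2.resize(im[y0:y0+h,x0:x0+w,::-1],None,fx=3.6,fy=3.6,interpolation=cv2.INTER_CUBIC)*1.5,0,255).astype(np.uint8)
    cv2.imwrite(f"pics/v5{n}.png",v)
cv2.imwrite("pics/v5.png",np.hstack([cv2.imread(f"pics/v5{n}.png") for n in("top","scene")]))
E
```

```text
clock: 6.6
eef_pos: [509.4, 264.4, 206.0]
eef_rot: [-1.393, 1.568, -2.747]
wrist_force: [0.4, 0.0, -3.6]
finger_gap: 52.0
clock 6.60 pos [509.4 264.4 206. ] jaw 0.217 tilt [-0.0023 -0.001  -1.    ] q [0.41 0.34 1.42 0.   1.39 0.2 ] gap 52.0 F [ 0.4  0.  -3.6] M [-0.02 -0.07  0.02]
turn [-0.001   0.0001  0.0008] shift [-0.0032  0.0015 -0.0017] dpsi 0.003 rows>= 0.0
turn [ 9.99e-01  1.20e-03 -2.00e-04] shift [-0.0032  0.0015 -0.0017] dpsi -3.139 rows>= 16.8
```

View pics/v5.png

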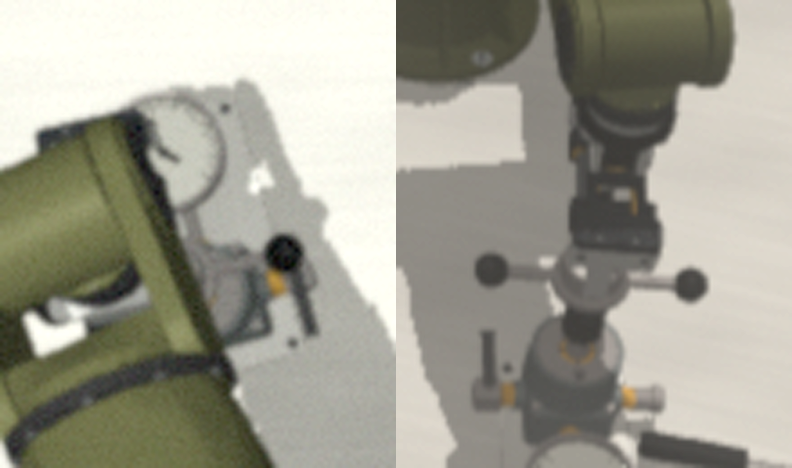

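```bash
python3 - <<'E'
from h import *
zb=206+8.8
im=cv2.imread("pics/scene5.png",0).astype(np.float32); it=cv2.imread("pics/top5.png",0).astype(np.float32)
def cent(I,u,v,r=8):
    x0,y0=int(u)-r,int(v)-r; c=I[y0:y0+2*r+1,x0:x0+2*r+1]; t=40
    m=(c<t).astype(np.uint8); n,l,s,ce=cv2.connectedComponentsWithStats(m); k=1+np.argmax(s[1:,4]); return ce[k]+[x0,y0],s[k,4]
L,a=cent(im,376.4,185); Rr,b=cent(im,431.7,188.9); T,c=cent(it,259.2,180)
print(L,a,Rr,b,T,c)
pl=back("scene",L,zb)[0];pr=back("scene",Rr,zb)[0];pt=back("top",T,zb)[0]
print(pl,pr,pt); print("mid",(pl+pr)/2,"d",np.hypot(*(pl-pr)[:2]),"ang x",np.arctan2(*(pl-pr)[:2][::-1]))
d=np.array([np.sin(.217),-np.cos(.217)])  # -y axis of spanner
print("top-derived centre",pt[:2]-85*d, "scene right-derived", pr[:2]+85*d, pl[:2]-85*d)
E
```

```text
Traceback (most recent call last):
ValueError: attempt to get argmax of an empty sequence
```

```bash
python3 - <<'E'
from h import *
zb=206+8.8
im=cv2.imread("pics/scene5.png",0).astype(np.float32); it=cv2.imread("pics/top5.png",0).astype(np.float32)
def cent(I,u,v,r=7):
    x0,y0=int(u)-r,int(v)-r; c=I[y0:y0+2*r+1,x0:x0+2*r+1]; t=c.min()+20
    m=(c<t).astype(np.uint8); n,l,s,ce=cv2.connectedComponentsWithStats(m); k=1+np.argmax(s[1:,4]); return ce[k]+[x0,y0],s[k,4],c.min()
L,a,_=cent(im,376.4,185); Rr,b,_=cent(im,431.7,188.9); T,c,_=cent(it,259.2,180)
print(L,a,Rr,b,T,c)
pl=back("scene",L,zb)[0];pr=back("scene",Rr,zb)[0];pt=back("top",T,zb)[0]
print(pl,pr,pt); print("mid",(pl+pr)/2,"d",np.hypot(*(pl-pr)[:2]),"ang",np.arctan2(*(pl-pr)[:2][::-1])-np.pi/2)
d=np.array([np.sin(.217),-np.cos(.217)])
print("top-derived centre",pt[:2]-85*d, "scene right-derived", pr[:2]+85*d, pl[:2]-85*d)
E
```

```text
[376.11290323 184.59677419] 62 [431.28846154 188.71153846] 52 [258.25       180.40909091] 44
[527.50991182 180.18678555 214.8       ] [490.39636842 346.28336273 214.8       ] [525.86718575 181.52014457 214.8       ]
mid [508.95314012 263.23507414 214.8       ] d 170.19250293437906 ang -2.921758237208045
top-derived centre [507.56660474 264.52670295] scene right-derived [508.69694943 263.27680435] [509.20933081 263.19334393]
```

```bash
python3 go.py 511.2 265.4 126 0.22
```

```text
clock 6.70 pos [509.6 264.4 206.6] jaw 0.218 tilt [-1.4e-03 -5.0e-04 -1.0e+00] q [0.41 0.34 1.42 0.   1.39 0.2 ] gap 51.9 F [ 0.   0.3 -3.1] M [ 0.   -0.13 -0.02]
turn [-0.0007  0.0001  0.0005] shift [ 0.2688  0.0065 -0.002 ] dpsi 0.002 rows>= 1.3
turn [ 9.993e-01  7.000e-04 -1.000e-04] shift [ 0.2688  0.0065 -0.002 ] dpsi -3.14 rows>= 16.8
```

```bash
python3 -m handwheel '[[-0.001,0,0.0005,0.06,0.0065,-0.002,0.45],[-0.001,0,0.0005,0.11,0.0065,-0.002,0.45],[-0.001,0,0.0005,0.16,0.0065,-0.002,0.45],[-0.001,0,0.0005,0.21,0.0065,-0.002,0.45],[-0.001,0,0.0005,0.265,0.0065,-0.002,0.45],[-0.001,0,0.0005,0.265,0.0065,-0.002,0.45]]'; python3 go.py 511.2 265.4 108 0.22; python3 - <<'E'
from h import *
for n,(x0,y0,w,h) in {"top":(180,110,110,130),"scene":(350,130,110,130)}.items():
    im=camera(n); cv2.imwrite(f"pics/{n}6.png",im[:,:,::-1])
    v=np.clip(cv2.resize(im[y0:y0+h,x0:x0+w,::-1],None,fx=3.6,fy=3.6,interpolation=cv2.INTER_CUBIC)*1.5,0,255).astype(np.uint8)
    cv2.imwrite(f"pics/v6{n}.png",v)
cv2.imwrite("pics/v6.png",np.hstack([cv2.imread(f"pics/v6{n}.png") for n in("top","scene")]))
E
```

```text
clock: 7.45
eef_pos: [510.6, 265.1, 125.7]
eef_rot: [-1.273, 1.569, -2.622]
wrist_force: [-0.1, -0.1, -2.7]
finger_gap: 52.2
clock 7.45 pos [510.6 265.1 125.7] jaw 0.221 tilt [-0.002  -0.0011 -1.    ] q [ 0.42  0.41  1.51 -0.    1.22  0.19] gap 52.2 F [-0.1 -0.1 -2.7] M [-0.06 -0.11  0.05]
turn [0.0003 0.0002 0.0007] shift [ 0.0589  0.0021 -0.0005] dpsi -0.001 rows>= 0.3
turn [-9.997e-01 -1.100e-03  3.000e-04] shift [ 0.0589  0.0021 -0.0005] dpsi 3.141 rows>= 16.8
```

View pics/v6.png

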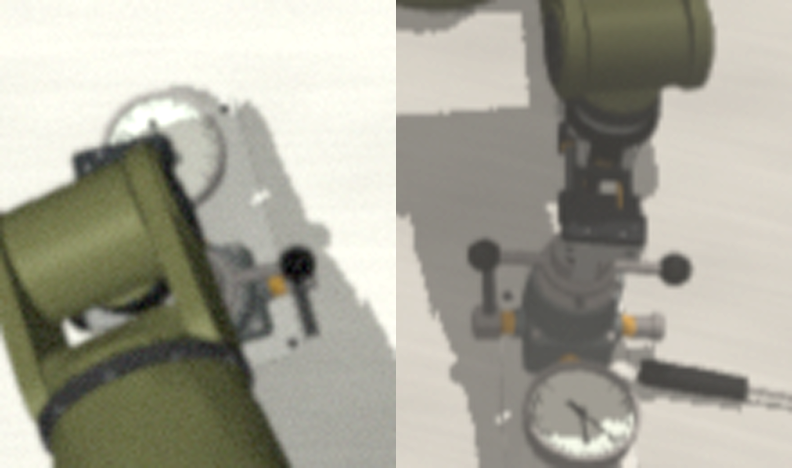

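The spanner is over the knob with its balls at scene crop (485,253) and (676,268), and there's no contact force. I'll lower it gently.

```bash
python3 -m handwheel '[[0,0,0.0007,0.014,0.002,-0.0005,0.45],[0,0,0.0007,0.025,0.002,-0.0005,0.45],[0,0,0.0007,0.032,0.002,-0.0005,0.45],[0,0,0.0007,0.032,0.002,-0.0005,0.45]]'; python3 go.py 511.2 265.4 110.5 0.22
```

```text
clock: 8.05
eef_pos: [511.9, 265.7, 117.7]
eef_rot: [1.503, 1.568, 0.153]
wrist_force: [-0.1, -0.7, -2.7]
finger_gap: 51.5
clock 8.05 pos [511.9 265.7 117.7] jaw 0.221 tilt [ 2.4e-03  4.0e-04 -1.0e+00] q [ 0.42  0.42  1.52 -0.    1.2   0.19] gap 51.5 F [-0.1 -0.7 -2.7] M [-0.03 -0.09 -0.  ]
turn [ 0.0004  0.0001 -0.0008] shift [ 0.024  -0.0026  0.0006] dpsi -0.001 rows>= 0.1
turn [-9.996e-01  1.200e-03  1.000e-04] shift [ 0.024  -0.0026  0.0006] dpsi 3.14 rows>= 16.8
```

```bash
python3 -m handwheel '[[0,0,-0.0008,0.006,-0.0015,0,0.45],[0,0,-0.0008,0.012,-0.0015,0,0.45],[0,0,-0.0008,0.012,-0.0015,0,0.45]]'; python3 go.py 511.2 265.4 110.5 0.22
```

```text
clock: 8.43
eef_pos: [511.2, 265.9, 113.8]
eef_rot: [-1.912, 1.57, 3.022]
wrist_force: [-1.5, 3.7, -4.4]
finger_gap: 51.7
clock 8.43 pos [511.2 265.9 113.8] jaw 0.221 tilt [-7.e-04  1.e-04 -1.e+00] q [0.42 0.42 1.52 0.   1.2  0.19] gap 51.7 F [-1.5  3.7 -4.4] M [0.68 0.36 0.08]
turn [ 0.0004 -0.0001  0.0002] shift [ 0.011  -0.0002  0.0016] dpsi -0.001 rows>= 0.1
turn [-9.996e-01 -3.000e-04 -1.000e-04] shift [ 0.011  -0.0002  0.0016] dpsi 3.14 rows>= 16.8
```

```bash
python3 go.py 510.8 266.7 110.5 0.22
```

```text
clock 8.43 pos [511.2 265.9 113.8] jaw 0.221 tilt [-7.e-04  1.e-04 -1.e+00] q [0.42 0.42 1.52 0.   1.2  0.19] gap 51.7 F [-1.5  3.7 -4.4] M [0.68 0.36 0.08]
turn [ 0.0004 -0.0001  0.0002] shift [ 0.011  -0.0006 -0.0029] dpsi -0.001 rows>= 0.1
turn [-9.996e-01 -3.000e-04 -1.000e-04] shift [ 0.011  -0.0006 -0.0029] dpsi 3.14 rows>= 16.8
```

```bash
python3 -m handwheel '[[0,0,0,0,-0.001,-0.003,0.45],[0,0,0,0.006,-0.001,-0.003,0.45],[0,0,0,0.011,-0.001,-0.003,0.45],[0,0,0,0.011,-0.001,-0.003,0.45]]'; python3 go.py 510.8 266.7 110.5 0.22
```

```text
clock: 8.93
eef_pos: [510.7, 266.6, 110.6]
eef_rot: [-1.819, 1.57, 3.114]
wrist_force: [-1.3, -2.0, 0.1]
finger_gap: 51.5
clock 8.93 pos [510.7 266.6 110.6] jaw 0.221 tilt [-5.e-04  0.e+00 -1.e+00] q [0.42 0.43 1.53 0.   1.19 0.2 ] gap 51.5 F [-1.3 -2.   0.1] M [-0.17  0.01  0.01]
turn [ 0.0004 -0.      0.0002] shift [ 0.0005  0.0003 -0.0003] dpsi -0.001 rows>= 0.0
turn [-9.996e-01 -3.000e-04 -1.000e-04] shift [ 0.0005  0.0003 -0.0003] dpsi 3.14 rows>= 16.8
```

The pins are home: z is 110.6 and the vertical force dropped to about 0. Now loosen anticlockwise in small steps.

```bash
python3 -m handwheel '[[-0.03,0,0,0,0,0,0.45],[-0.06,0,0,0,0,0,0.45],[-0.09,0,0,0,0,0,0.45]]' 60; python3 go.py 510.7 266.6 110.5 0.97;  python3 -m handwheel '[[-0.04,0,0,0,0,0,0.45],[-0.08,0,0,0,0,0,0.45],[-0.12,0,0,0,0,0,0.45],[-0.16,0,0,0,0,0,0.45],[-0.16,0,0,0,0,0,0.45]]' 60; python3 go.py 510.7 266.6 110.5 0.97; python3 - <<'E'
from h import *
for n,(x0,y0,w,h) in {"top":(180,110,110,130),"scene":(350,130,110,130)}.items():
    im=camera(n); cv2.imwrite(f"pics/{n}7.png",im[:,:,::-1])
    v=np.clip(cv2.resize(im[y0:y0+h,x0:x0+w,::-1],None,fx=3.6,fy=3.6,interpolation=cv2.INTER_CUBIC)*1.5,0,255).astype(np.uint8)
    cv2.imwrite(f"pics/v7{n}.png",v)
cv2.imwrite("pics/v7.png",np.hstack([cv2.imread(f"pics/v7{n}.png") for n in("top","scene")]))
E
```

```text
clock: 9.3
eef_pos: [510.7, 267.0, 110.8]
eef_rot: [3.063, 1.57, 1.999]
wrist_force: [-0.7, 2.5, -1.7]
finger_gap: 51.8
clock 9.30 pos [510.7 267.  110.8] jaw 0.507 tilt [-4.e-04  9.e-04 -1.e+00] q [ 0.42  0.42  1.53  0.    1.19 -0.09] gap 51.8 F [-0.7  2.5 -1.7] M [ 0.61  0.15 -0.23]
turn [-1.475e-01 -3.000e-04 -1.000e-04] shift [ 0.001  -0.0007  0.001 ] dpsi 0.463 rows>= 2.5
turn [ 8.525e-01 -1.000e-04  4.000e-04] shift [ 0.001  -0.0007  0.001 ] dpsi -2.678 rows>= 14.3
clock: 9.93
eef_pos: [510.6, 267.3, 110.9]
eef_rot: [2.433, 1.569, 1.871]
wrist_force: [-2.5, 2.2, -0.1]
finger_gap: 51.7
clock 9.93 pos [510.6 267.3 110.9] jaw 1.009 tilt [-4.0e-04  1.4e-03 -1.0e+00] q [ 0.42  0.42  1.53  0.    1.19 -0.59] gap 51.7 F [-2.5  2.2 -0.1] M [ 0.57  0.33 -0.03]
turn [ 0.0123 -0.0004 -0.0003] shift [ 0.0014 -0.0019  0.0014] dpsi -0.039 rows>= 0.2
turn [-9.877e-01  5.000e-04 -6.000e-04] shift [ 0.0014 -0.0019  0.0014] dpsi 3.103 rows>= 16.6
```

View pics/v7.png

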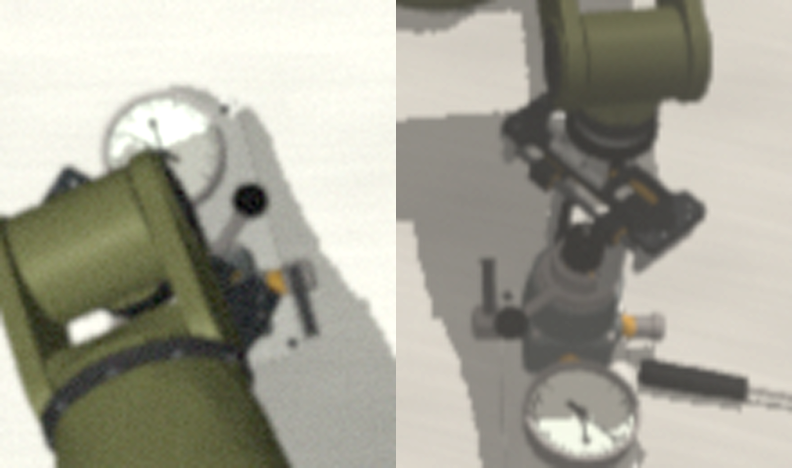

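The spanner turned with the gripper: the ball moved to top crop (250,200) and z is still home, so the ring is about 0.7 rad loose. Next: release, raise, and grip the knob.

```bash
python3 -m handwheel '[[0,0,0,0,0,0,1],[0,0,0,0,0,0,1],[0,0,0,0,0,0,1],[0,0,0,0,0,0,1],[0,0,0,-0.04,0,0,1],[0,0,0,-0.075,0,0,1],[0,0,0,-0.075,0,0,1]]' ; python3 go.py 510.7 266.6 132 0.97; python3 - <<'E'
from h import *
for n,(x0,y0,w,h) in {"top":(180,110,110,130),"scene":(350,130,110,130)}.items():
    im=camera(n); cv2.imwrite(f"pics/{n}8.png",im[:,:,::-1])
    v=np.clip(cv2.resize(im[y0:y0+h,x0:x0+w,::-1],None,fx=3.6,fy=3.6,interpolation=cv2.INTER_CUBIC)*1.5,0,255).astype(np.uint8)
    cv2.imwrite(f"pics/v8{n}.png",v)
cv2.imwrite("pics/v8.png",np.hstack([cv2.imread(f"pics/v8{n}.png") for n in("top","scene")]))
E
```

```text
clock: 10.9
eef_pos: [511.2, 267.4, 134.8]
eef_rot: [1.453, 1.568, 0.889]
wrist_force: [0.5, 0.9, 0.2]
finger_gap: 93.7
clock 10.90 pos [511.2 267.4 134.8] jaw 1.007 tilt [ 0.0017  0.0021 -1.    ] q [ 0.42  0.4   1.5   0.    1.24 -0.59] gap 93.7 F [0.5 0.9 0.2] M [ 0.01 -0.13  0.02]
turn [ 0.0116  0.0001 -0.0009] shift [ 0.0092 -0.0032 -0.0001] dpsi -0.037 rows>= 0.2
turn [-9.884e-01  1.300e-03  1.000e-04] shift [ 0.0092 -0.0032 -0.0001] dpsi 3.105 rows>= 16.6
```

View pics/v8.png

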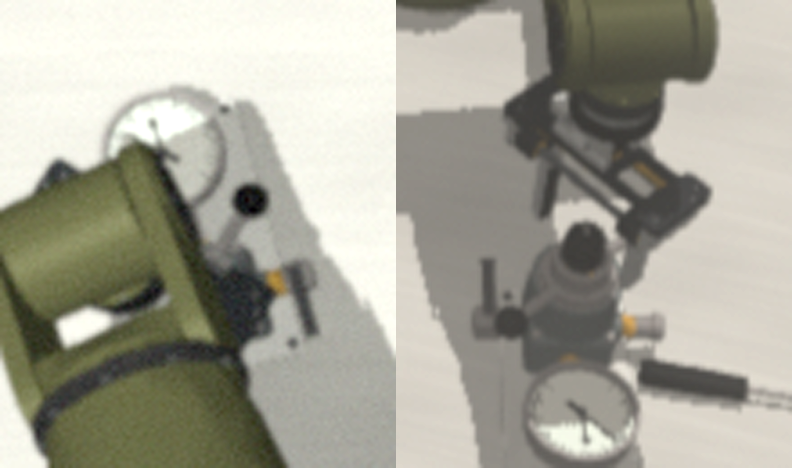

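The spanner stands by itself on the ring (ball at scene crop (512,323)) and the fingers flank the knob at (585,245). Close on the knob.

```bash
python3 -m handwheel '[[0,0,-0.0009,0.006,-0.001,0,0.25],[0,0,-0.0009,0.006,-0.001,0,0.25],[0,0,-0.0009,0.006,-0.001,0,0.25],[0,0,-0.0009,0.006,-0.001,0,0.25],[0,0,-0.0009,0.006,-0.001,0,0.25],[0,0,-0.0009,0.006,-0.001,0,0.25],[0,0,-0.0009,0.006,-0.001,0,0.25]]' 40; python3 go.py 510.7 266.6 132 0.97
```

```text
clock: 11.88
eef_pos: [510.1, 266.2, 131.7]
eef_rot: [-1.864, 1.567, -2.429]
wrist_force: [-3.7, -5.4, 3.7]
finger_gap: 35.0
clock 11.88 pos [510.1 266.2 131.7] jaw 1.006 tilt [-0.0029 -0.0025 -1.    ] q [ 0.42  0.4   1.5  -0.    1.24 -0.59] gap 35.0 F [-3.7 -5.4  3.7] M [-0.96  0.57 -0.  ]
turn [ 0.0116 -0.0003  0.0012] shift [-0.0011  0.0022  0.001 ] dpsi -0.036 rows>= 0.2
turn [-9.884e-01 -1.900e-03 -5.000e-04] shift [-0.0011  0.0022  0.001 ] dpsi 3.105 rows>= 16.6
```

```bash
python3 -m handwheel '[[0.05,0,0,0,0.001,0,0.25],[0.1,0,0,0,0.001,0,0.25],[0.15,0,0,0,0.001,0,0.25],[0.2,0,0,0,0.001,0,0.25],[0.25,0,0,0,0.001,0,0.25],[0.28,0,0,0,0.001,0,0.25],[0.28,0,0,0,0.001,0,0.25]]' 40; python3 go.py 510.7 266.6 132 0.97; python3 - <<'E'
from h import *
from dial import *
r=[]
for n in("top","scene"):
    im=camera(n); cv2.imwrite(f"pics/{n}9.png",im[:,:,::-1])
    r.append(cv2.resize(rect(n,im[:,:,::-1].copy(),C[n],z=84,half=50,k=8),(400,400),interpolation=cv2.INTER_AREA))
cv2.imwrite("pics/v9.png",np.clip(np.hstack(r)*1.3,0,255).astype(np.uint8))
E
```

```text
clock: 12.75
eef_pos: [509.4, 265.7, 131.7]
eef_rot: [-1.016, 1.564, -2.462]
wrist_force: [-7.8, -6.5, 5.0]
finger_gap: 35.2
clock 12.75 pos [509.4 265.7 131.7] jaw 0.125 tilt [-0.0052 -0.0042 -1.    ] q [ 0.42  0.4   1.51 -0.    1.24  0.29] gap 35.2 F [-7.8 -6.5  5. ] M [-1.21  1.25 -0.08]
turn [-0.2689  0.0003  0.0022] shift [-0.0011  0.0047 -0.0025] dpsi 0.845 rows>= 4.5
turn [ 7.311e-01  2.700e-03 -4.000e-04] shift [-0.0011  0.0047 -0.0025] dpsi -2.297 rows>= 12.3
```

View pics/v9.png

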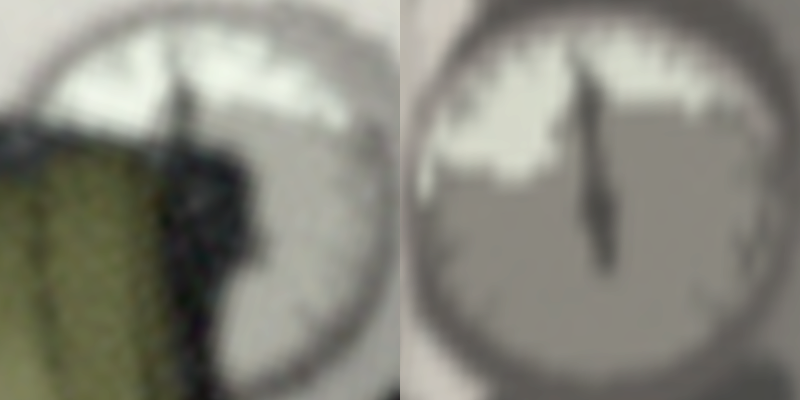

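```bash
cat > meas.py <<'E'
from dial import *
def gray(pic): return cv2.cvtColor(cv2.imread(pic),cv2.COLOR_BGR2GRAY)
def rows(n,pic,ys,xc,w=5,z=84):
    r=cv2.GaussianBlur(rect(n,gray(pic),C[n],z=z).astype(np.float32),(0,0),2); x=(np.arange(600)-300)/6.; out=[]
    for y in ys:
        L=r[int(300-6*y)]; c0=xc(y); m=abs(x-c0)<=w
        bg=np.minimum(np.median(L[m][:8]),np.median(L[m][-8:])); bgl=np.interp(x[m],[c0-w,c0+w],[np.median(L[m][:8]),np.median(L[m][-8:])])
        q=np.clip(bgl-L[m]-3,0,None); out.append((y,round(float((x[m]*q).sum()/q.sum()),2),round(float(q.max()))))
    return out
def diag(n,pic,us,z=84,w=4.5):
    r=cv2.GaussianBlur(rect(n,gray(pic),C[n],z=z).astype(np.float32),(0,0),2); o=[]
    d=np.array([-1,1])/2**.5; pn=np.array([1,1])/2**.5; v=np.arange(-w,w,.1)
    for u in us:
        P=u*d+v[:,None]*pn+np.array([-1.,0])
        L=cv2.remap(r,(300+6*P[:,0]).astype(np.float32)[None],(300-6*P[:,1]).astype(np.float32)[None],cv2.INTER_LINEAR)[0]
        bgl=np.linspace(np.median(L[:8]),np.median(L[-8:]),len(v)); q=np.clip(bgl-L-3,0,None); vc=(v*q).sum()/q.sum(); o.append(u*d+vc*pn+np.array([-1.,0]))
    return np.array(o)
def line(P):
    c=P.mean(0); _,_,V=np.linalg.svd(P-c); d=V[0]*np.sign(V[0][1]); return c,d,np.arctan2(d[0],d[1])
E
python3 - <<'E'
from meas import *
n="scene"
P0=diag(n,"pics/scene0.png",list(range(-14,-6,2))+list(range(15,31,2)))
c,d,a=line(P0); print("init needle",c,a)
s=rows(n,"pics/scene0.png",range(12,33,2),lambda y:-1.5-.05*y); print("set",s)
t=rows(n,"pics/scene9.png",list(range(-16,-7,2)),lambda y:-.7-.14*y); h=rows(n,"pics/scene9.png",list(range(33,40,1)),lambda y:-.7-.14*y,4); m=rows(n,"pics/scene9.png",list(range(8,33,3)),lambda y:-.7-.14*y); print("tail",t);print("tip",h);print("mid",m)
Q=np.array([[x,y] for y,x,_ in t+h]); c2,d2,a2=line(Q); print("now",c2,a2)
# intersection
A=np.c_[d,-d2]; k=np.linalg.solve(A,c2-c); piv=c+k[0]*d; print("pivot",piv)
S=np.array([[x,y] for y,x,_ in s]); print("set from pivot",np.arctan2(S[:,0]-piv[0],S[:,1]-piv[1]).round(3)); print("set line",line(S)[2])
E
```

```text
init needle [-8.88140985  7.67493933] -0.8003143232662043
set [(12, -2.02, 33), (14, -2.18, 40), (16, -2.19, 42), (18, -2.21, 43), (20, -2.19, 43), (22, -2.28, 42), (24, -2.47, 41), (26, -2.69, 43), (28, -2.87, 41), (30, -2.9, 32), (32, -2.74, 17)]
tail [(-16, 1.5, 20), (-14, 1.36, 26), (-12, 1.09, 27), (-10, 0.83, 26), (-8, 0.45, 25)]
tip [(33, -4.96, 22), (34, -5.29, 18), (35, -5.72, 15), (36, -6.15, 15), (37, -6.45, 14), (38, -6.68, 13), (39, -6.74, 11)]
mid [(8, -1.64, 22), (11, -2.09, 22), (14, -2.39, 25), (17, -2.63, 25), (20, -3.16, 29), (23, -3.56, 33), (26, -3.87, 38), (29, -4.09, 39), (32, -4.67, 35)]
now [-3.06333333 16.        ] -0.14633649019514314
pivot [-0.66019653 -0.30460301]
set from pivot [-0.11  -0.106 -0.094 -0.084 -0.075 -0.072 -0.074 -0.077 -0.078 -0.074
 -0.064]
set line -0.044347677538787884
```

```bash
python3 -m handwheel '[[0.018,0,0,0,0,0,0.25],[0.033,0,0,0,0,0,0.25],[0.033,0,0,0,0,0,0.25],[0.033,0,0,0,0,0,0.25]]' 40; python3 go.py 510.7 266.6 132 0.97; python3 - <<'E'
from meas import *
r=[]
for n in("top","scene"):
    im=camera(n); cv2.imwrite(f"pics/{n}10.png",im[:,:,::-1])
    r.append(cv2.resize(rect(n,im[:,:,::-1].copy(),C[n],z=84,half=50,k=8),(400,400),interpolation=cv2.INTER_AREA))
cv2.imwrite("pics/v10.png",np.clip(np.hstack(r)*1.3,0,255).astype(np.uint8))
n="scene";p="pics/scene10.png";f=lambda y:-.7-.08*y
t=rows(n,p,list(range(-16,-7,2)),f); h=rows(n,p,list(range(33,40,1)),f,4); m=rows(n,p,list(range(8,33,3)),f); print("tail",t);print("tip",h);print("mid",m)
print(line(np.array([[x,y] for y,x,_ in t+h]))[2])
E
```

```text
clock: 13.35
eef_pos: [509.2, 265.6, 131.7]
eef_rot: [-0.923, 1.564, -2.47]
wrist_force: [-4.7, -2.1, 1.8]
finger_gap: 34.9
clock 13.35 pos [509.2 265.6 131.7] jaw 0.024 tilt [-0.0056 -0.0045 -1.    ] q [ 0.42  0.4   1.51 -0.    1.24  0.39] gap 34.9 F [-4.7 -2.1  1.8] M [-0.43  0.38 -0.04]
turn [-0.3012  0.0004  0.0023] shift [-0.001   0.0051 -0.0034] dpsi 0.946 rows>= 5.1
turn [ 6.988e-01  2.800e-03 -5.000e-04] shift [-0.001   0.0051 -0.0034] dpsi -2.195 rows>= 11.8
tail [(-16, 0.78, 18), (-14, 0.6, 24), (-12, 0.43, 27), (-10, 0.32, 26), (-8, 0.16, 24)]
tip [(33, -3.29, 26), (34, -3.32, 24), (35, -3.43, 22), (36, -3.55, 19), (37, -3.6, 17), (38, -3.75, 15), (39, -3.86, 12)]
mid [(8, -1.45, 22), (11, -1.67, 28), (14, -1.67, 34), (17, -1.52, 32), (20, -1.49, 29), (23, -1.76, 29), (26, -2.39, 38), (29, -2.88, 47), (32, -3.1, 41)]
-0.08317554481798897
```

View pics/v10.png

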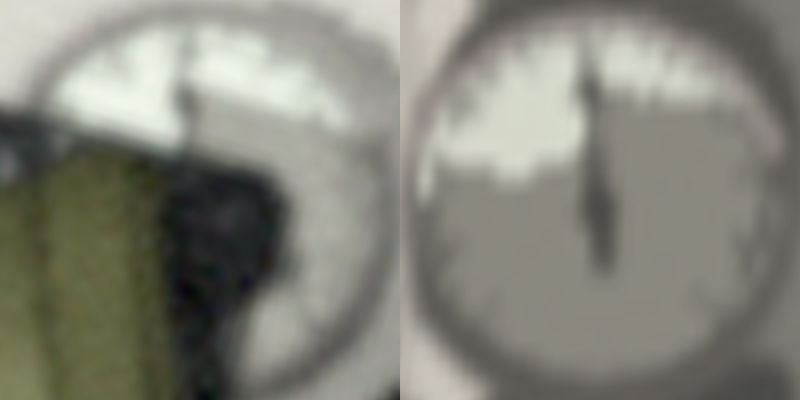

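The needle now lies over the set hand: in the scene dial at (588,45)–(597,200), it reads -0.083 against about -0.075. I'll release and back off to see the whole dial from the top camera.

```bash
python3 -m handwheel '[[0,0,0,0,0.003,-0.003,1],[0,0,0,0,0.003,-0.003,1],[0,0,0,0,0.003,-0.003,1],[0,0,0,0,0.003,-0.003,1],[0,0,0,0,0.003,-0.003,1],[0,0,0,-0.19,0.003,-0.003,1],[0,0,0,-0.2,0.003,0.2,1],[0,0,0,-0.2,0.003,0.4,1],[0,0,0,-0.2,0.003,0.6,1],[0,0,0,-0.2,0.003,0.7,1],[0,0,0,-0.2,0.003,0.7,1]]' 40; python3 go.py 510.7 266.6 132 0.97; python3 - <<'E'
from meas import *
r=[]
for n in("top","scene"):
    im=camera(n); cv2.imwrite(f"pics/{n}11.png",im[:,:,::-1])
    r.append(cv2.resize(rect(n,im[:,:,::-1].copy(),C[n],z=84,half=50,k=8),(400,400),interpolation=cv2.INTER_AREA))
cv2.imwrite("pics/v11.png",np.clip(np.hstack(r)*1.3,0,255).astype(np.uint8))
for n in("top","scene"):
    p=f"pics/{n}11.png";f=(lambda y:-.7-.08*y) if n=="scene" else (lambda y:-2.5-.06*y)
    t=rows(n,p,list(range(-16,-7,2)),f); h=rows(n,p,list(range(33,40,1)),f,4); m=rows(n,p,list(range(8,33,3)),f); print("tail",t);print("tip",h);print("mid",m)
    print(line(np.array([[x,y] for y,x,_ in t+h]))[2])
print(rows("top","pics/top0.png",range(8,33,3),lambda y:-2.5-.05*y))
P0=diag("top","pics/top0.png",list(range(-14,-6,2))+list(range(15,31,2)))
print(line(P0))
E
```

```text
clock: 14.82
eef_pos: [515.5, 54.4, 192.8]
eef_rot: [-0.888, 1.564, -2.438]
wrist_force: [0.2, 0.4, 0.2]
finger_gap: 94.0
clock 14.82 pos [515.5  54.4 192.8] jaw 0.021 tilt [-0.0053 -0.0045 -1.    ] q [ 0.04  0.23  1.59 -0.    1.33  0.02] gap 94.0 F [0.2 0.4 0.2] M [-0.04 -0.09 -0.04]
turn [-0.3021  0.0005  0.0023] shift [ 1.996e-01 -2.000e-04 -7.084e-01] dpsi 0.949 rows>= 5.1
turn [ 6.979e-01  2.700e-03 -6.000e-04] shift [ 1.996e-01 -2.000e-04 -7.084e-01] dpsi -2.192 rows>= 11.7
tail [(-16, -1.19, 26), (-14, -1.11, 39), (-12, -1.2, 48), (-10, -1.41, 53), (-8, -1.74, 55)]
tip [(33, -4.31, 17), (34, -4.2, 16), (35, -4.05, 16), (36, -3.93, 16), (37, -3.95, 15), (38, -3.97, 14), (39, -3.95, 11)]
mid [(8, -2.58, 36), (11, -2.85, 34), (14, -3.22, 34), (17, -3.18, 34), (20, -3.5, 36), (23, -3.8, 49), (26, -3.91, 50), (29, -4.36, 38), (32, -4.49, 24)]
-0.05624390767044369
tail [(-16, 0.87, 36), (-14, 0.71, 47), (-12, 0.54, 52), (-10, 0.43, 50), (-8, 0.27, 46)]
tip [(33, -3.3, 25), (34, -3.34, 23), (35, -3.46, 22), (36, -3.57, 19), (37, -3.62, 18), (38, -3.74, 15), (39, -3.85, 12)]
mid [(8, -1.16, 46), (11, -1.63, 39), (14, -2.1, 44), (17, -2.18, 47), (20, -2.14, 48), (23, -2.29, 48), (26, -2.61, 52), (29, -2.92, 52), (32, -3.08, 40)]
-0.0855495084474621
[(8, -2.75, 29), (11, -2.76, 30), (14, -3.08, 28), (17, -3.17, 30), (20, -3.42, 34), (23, -3.63, 46), (26, -3.69, 46), (29, -4.01, 26), (32, -4.1, 5)]
(array([-9.25216202,  7.30418717]), array([-0.72023276,  0.69373249]), np.float64(-0.804137785895151))
```

View pics/v11.png

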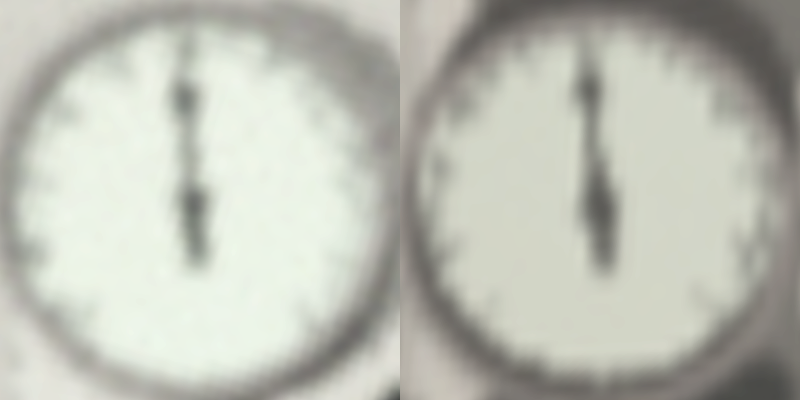

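```bash
python3 - <<'E'
from reg import *
from fit import spanner_masks
vs=[]
for n,pic in(("top","pics/top11.png"),("scene","pics/scene11.png")):
    x0,y0,w,h=(190,145,95,80) if n=="top" else (355,180,95,80)
    im=cv2.imread(pic); v=np.clip(cv2.resize(im[y0:y0+h,x0:x0+w],None,fx=S,fy=S,interpolation=cv2.INTER_CUBIC)*1.4,0,255).astype(np.uint8)
    m,b,bm=spanner_masks(n,(510,265,1.0),v.shape[:2],np.array([x0,y0]),zf=112.5)
    for mm,c in((m,(0,0,255)),(bm,(255,255,0))):
        cs,_=cv2.findContours(mm,cv2.RETR_LIST,cv2.CHAIN_APPROX_NONE); cv2.drawContours(v,cs,-1,c,1)
    vs.append(cv2.resize(v,(400,337)))
cv2.imwrite("pics/v12.png",np.hstack(vs))
E
```

```text
(no output)
```

View pics/v12.png

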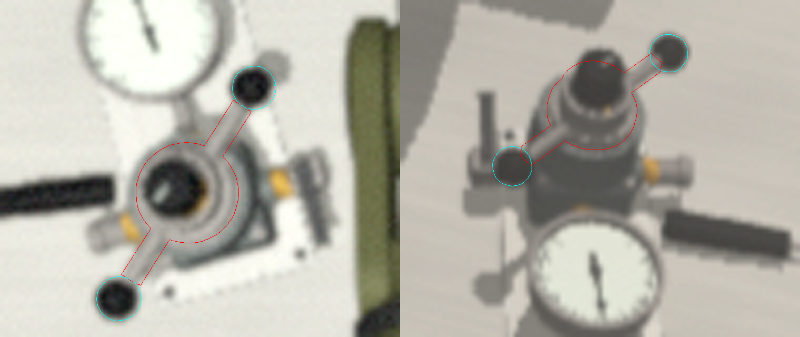

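```bash
python3 go.py 510.6 266.8 190 0.99
```

```text
clock 14.93 pos [515.5  56.4 192.7] jaw 0.023 tilt [-0.0055 -0.0043 -1.    ] q [ 0.04  0.23  1.59 -0.    1.33  0.02] gap 94.5 F [ 0.2 -0.3 -0.1] M [ 0.01 -0.04 -0.01]
turn [-0.3077  0.0004  0.0023] shift [ 6.000e-03  2.000e-04 -7.016e-01] dpsi 0.967 rows>= 5.2
turn [ 6.923e-01  2.700e-03 -4.000e-04] shift [ 6.000e-03  2.000e-04 -7.016e-01] dpsi -2.175 rows>= 11.6
```

The spanner is seated, level, and at yaw ≈1.0, matching the overlay in both views. Go back and grip the neck.

```bash
python3 -m handwheel '[[-0.06,0,0,0,0,-0.2,1],[-0.12,0,0,0,0,-0.4,1],[-0.18,0,0.001,0,0,-0.58,1],[-0.24,0,0.002,0,0,-0.7,1],[-0.3,0,0.002,0,0,-0.7,1],[-0.308,0,0.002,0.02,0,-0.7,1],[-0.308,0,0.002,0.02,0,-0.7,1]]'; python3 go.py 510.6 266.8 111.5 0.99
```

```text
clock: 15.8
eef_pos: [510.1, 266.5, 185.1]
eef_rot: [-1.593, 1.569, -2.175]
wrist_force: [-0.3, 0.1, 0.0]
finger_gap: 94.0
clock 15.80 pos [510.1 266.5 185.1] jaw 0.988 tilt [-0.0013 -0.0018 -1.    ] q [ 0.42  0.36  1.44 -0.    1.34 -0.57] gap 94.0 F [-0.3  0.1  0. ] M [ 0.02 -0.14 -0.03]
turn [-0.0006 -0.      0.0007] shift [0.2453 0.0024 0.0009] dpsi 0.002 rows>= 1.2
turn [0.9994 0.0011 0.    ] shift [0.2453 0.0024 0.0009] dpsi -3.14 rows>= 16.8
```

```bash
python3 -m handwheel '[[0,0,0,0.1,0.002,0.001,1],[0,0,0,0.2,0.002,0.001,1],[0,0,0,0.245,0.002,0.001,1],[0,0,0,0.245,0.002,0.001,1],[0,0,0,0.245,0.002,0.001,0.45],[0,0,0,0.245,0.002,0.001,0.45],[0,0,0,0.245,0.002,0.001,0.45],[0,0,0,0.245,0.002,0.001,0.45],[0,0,0,0.245,0.002,0.001,0.45],[0,0,0,0.245,0.002,0.001,0.45]]' 60; python3 go.py 510.6 266.8 111.5 0.22
```

```text
clock: 17.05
eef_pos: [510.6, 266.8, 111.7]
eef_rot: [-1.55, 1.569, -2.133]
wrist_force: [-0.8, -0.1, 1.9]
finger_gap: 51.7
clock 17.05 pos [510.6 266.8 111.7] jaw 0.988 tilt [-0.0011 -0.0017 -1.    ] q [ 0.42  0.42  1.52 -0.    1.19 -0.57] gap 51.7 F [-0.8 -0.1  1.9] M [ 0.1  -0.15 -0.06]
turn [0.2445 0.0003 0.0006] shift [ 0.0008  0.0001 -0.0001] dpsi -0.768 rows>= 4.1
turn [-7.555e-01 -7.000e-04  3.000e-04] shift [ 0.0008  0.0001 -0.0001] dpsi 2.374 rows>= 12.7
```

Gripped. Tighten clockwise toward jaw ≈ 0.2, then continue while watching the moment.

```bash
python3 -m handwheel '[[0.04,0,0,0,0,0,0.45],[0.08,0,0,0,0,0,0.45],[0.12,0,0,0,0,0,0.45],[0.16,0,0,0,0,0,0.45],[0.2,0,0,0,0,0,0.45],[0.24,0,0,0,0,0,0.45],[0.24,0,0,0,0,0,0.45]]' 60; python3 go.py 510.6 266.8 111.5 0.14
```

```text
clock: 17.92
eef_pos: [510.4, 266.5, 111.6]
eef_rot: [-0.891, 1.568, -2.227]
wrist_force: [-1.2, -2.6, 0.4]
finger_gap: 51.6
clock 17.93 pos [510.4 266.5 111.6] jaw 0.235 tilt [-0.0018 -0.0023 -1.    ] q [ 0.42  0.42  1.53 -0.    1.19  0.18] gap 51.6 F [-1.2 -2.6  0.4] M [-0.57  0.3   0.08]
turn [0.0302 0.0006 0.0007] shift [ 0.0003  0.0009 -0.0009] dpsi -0.095 rows>= 0.5
turn [-9.698e-01 -1.000e-03  9.000e-04] shift [ 0.0003  0.0009 -0.0009] dpsi 3.047 rows>= 16.3
```

```bash
for i in 1 ; do python3 -m handwheel '[[0.015,0,0,0,0,0,0.45],[0.03,0,0,0,0,0,0.45],[0.03,0,0,0,0,0,0.45]]' 60; python3 go.py 510.6 266.8 111.5 0.1; done; python3 -m handwheel '[[0.015,0,0,0,0,0,0.45],[0.03,0,0,0,0,0,0.45],[0.03,0,0,0,0,0,0.45]]' 60; python3 go.py 510.6 266.8 111.5 0.0
```

```text
clock: 18.3
eef_pos: [510.3, 266.3, 111.5]
eef_rot: [-0.698, 1.567, -2.124]
wrist_force: [-0.8, -2.6, 1.3]
finger_gap: 52.0
clock 18.30 pos [510.3 266.3 111.5] jaw 0.145 tilt [-0.0018 -0.003  -1.    ] q [ 0.42  0.42  1.53 -0.    1.19  0.27] gap 52.0 F [-0.8 -2.6  1.3] M [-0.52  0.12  1.41]
turn [0.0142 0.0009 0.0007] shift [ 0.0002  0.0012 -0.0015] dpsi -0.045 rows>= 0.2
turn [-0.9858 -0.0011  0.0013] shift [ 0.0002  0.0012 -0.0015] dpsi 3.097 rows>= 16.6
clock: 18.68
eef_pos: [510.5, 264.8, 111.7]
eef_rot: [-0.308, 1.564, -1.824]
wrist_force: [-1.4, -14.3, 4.4]
finger_gap: 51.9
clock 18.68 pos [510.5 264.8 111.7] jaw 0.055 tilt [-0.0016 -0.0063 -1.    ] q [ 0.42  0.42  1.53 -0.01  1.2   0.36] gap 51.9 F [ -1.4 -14.3   4.4] M [-2.58  0.03  1.98]
turn [0.0174 0.002  0.0006] shift [ 0.0006  0.0007 -0.0067] dpsi -0.055 rows>= 0.3
turn [-9.826e-01 -9.000e-04  3.100e-03] shift [ 0.0006  0.0007 -0.0067] dpsi 3.087 rows>= 16.5
```

The moment rose to 1.4–2.0 N m at jaw ≈0.15, where I expected the stop allowing for pin slack. So the ring is hard tight. Relieve the wind-up within the slack and look.

```bash
python3 -m handwheel '[[-0.012,0.002,0,0,0,-0.005,0.45],[-0.024,0.002,0,0,0,-0.005,0.45],[-0.024,0.002,0,0,0,-0.005,0.45]]' 60; python3 go.py 510.6 266.8 200 0.12; python3 - <<'E'
from h import *
vs=[]
for n,(x0,y0,w,h) in {"top":(180,110,110,130),"scene":(350,130,110,130)}.items():
    im=camera(n); cv2.imwrite(f"pics/{n}13.png",im[:,:,::-1])
    vs.append(np.clip(cv2.resize(im[y0:y0+h,x0:x0+w,::-1],None,fx=3.6,fy=3.6,interpolation=cv2.INTER_CUBIC)*1.5,0,255).astype(np.uint8))
cv2.imwrite("pics/v13.png",np.hstack(vs))
zb=119.5
im=cv2.imread("pics/scene13.png",0).astype(np.float32)
def cent(I,u,v,r=7):
    x0,y0=int(u)-r,int(v)-r; c=I[y0:y0+2*r+1,x0:x0+2*r+1]; t=c.min()+20
    m=(c<t).astype(np.uint8); n,l,s,ce=cv2.connectedComponentsWithStats(m); k=1+np.argmax(s[1:,4]); return ce[k]+[x0,y0],s[k,4],c.min()
g=np.array([510.,265.])
for psi in(.1,.2):
    d=np.array([-np.sin(psi),np.cos(psi)])
    print(psi,proj("scene",[[*(g+85*d),zb],[*(g-85*d),zb]]).round(1))
d=np.array([-np.sin(.15),np.cos(.15)])
P=proj("scene",[[*(g+85*d),zb],[*(g-85*d),zb]])
q=[cent(im,*u) for u in P]; print(q)
b=[back("scene",u[0],zb)[0] for u in q]; dd=b[0]-b[1]; print(b,np.hypot(*dd[:2]),"spanner yaw",np.arctan2(-dd[0],dd[1]))
E
```

```text
clock: 19.05
eef_pos: [510.7, 265.2, 111.8]
eef_rot: [-1.034, 1.568, -2.472]
wrist_force: [-1.2, -8.9, 3.0]
finger_gap: 51.9
clock 19.05 pos [510.7 265.2 111.8] jaw 0.133 tilt [-0.0021 -0.0017 -1.    ] q [ 0.42  0.42  1.53 -0.    1.19  0.28] gap 51.9 F [-1.2 -8.9  3. ] M [-1.82 -0.16  0.11]
turn [0.004  0.0004 0.0007] shift [-2.941e-01 -2.000e-04 -5.100e-03] dpsi -0.013 rows>= 1.4
turn [-9.96e-01 -1.10e-03  7.00e-04] shift [-2.941e-01 -2.000e-04 -5.100e-03] dpsi 3.129 rows>= 16.8
0.1 [[426.4 209.8]
 [374.2 200.8]]
0.2 [[426.5 207.7]
 [373.9 202.9]]
[(array([426.6, 207.6]), np.int32(50), np.float32(45.0)), (array([374.12698413, 203.49206349]), np.int32(63), np.float32(44.0))]
[array([492.65571146, 348.62485371, 119.5       ]), array([529.18049729, 182.9739729 , 119.5       ])] 169.62981545504732 spanner yaw 0.21702007162391904
```

View pics/v13.png

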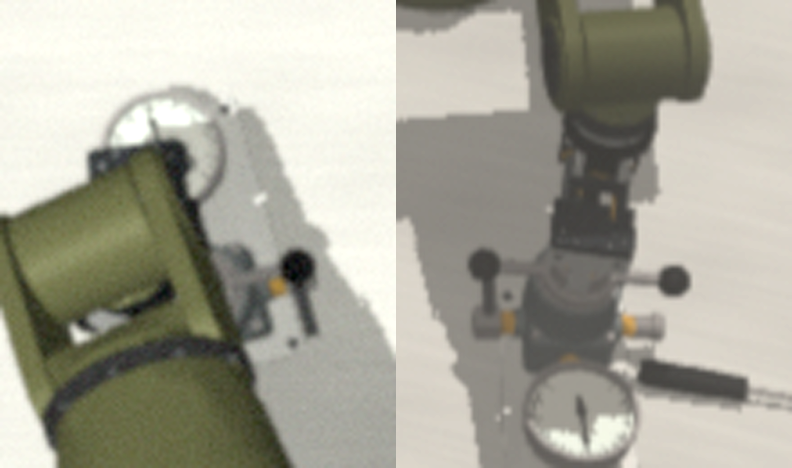

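The spanner slipped about 0.085 in the grip at the stop and stands at yaw 0.217 after the relief. The needle still looks over the hand at scene crop (582,415). Ease the side load, then lift straight up.

```bash
python3 -m handwheel '[[0,0,0.0007,0,0,0.003,0.45],[0,0,0.0007,0,0,0.003,0.45],[0,0,0.0007,-0.015,0,0.003,0.45],[0,0,0.0007,-0.035,0,0.003,0.45],[0,0,0.0007,-0.035,0,0.003,0.45]]' 60; python3 go.py 510.6 265.2 210 0.12
```

```text
clock: 19.77
eef_pos: [511.1, 264.5, 122.9]
eef_rot: [0.694, 1.569, -0.745]
wrist_force: [-0.1, -0.2, -3.7]
finger_gap: 51.9
clock 19.77 pos [511.1 264.5 122.9] jaw 0.132 tilt [ 1.e-03 -9.e-04 -1.e+00] q [ 0.41  0.41  1.52 -0.    1.21  0.28] gap 51.9 F [-0.1 -0.2 -3.7] M [-0.06 -0.12 -0.  ]
turn [ 0.0039  0.0003 -0.0003] shift [-0.2905 -0.001  -0.0022] dpsi -0.012 rows>= 1.4
turn [-9.961e-01  4.000e-04  5.000e-04] shift [-0.2905 -0.001  -0.0022] dpsi 3.129 rows>= 16.8
```

```bash
python3 -m handwheel '[[0,0,0,-0.15,0,0,0.45],[0,0,0,-0.31,0,0,0.45],[0.03,0,0,-0.31,0.02,0.15,0.45],[0.08,0,0,-0.31,0.04,0.33,0.45],[0.13,0,0,-0.31,0.06,0.5,0.45],[0.19,0,0,-0.31,0.08,0.68,0.45],[0.24,0,0,-0.31,0.1,0.85,0.45],[0.29,0,0,-0.31,0.12,0.98,0.45]]' 60; python3 go.py 533.7 -175.4 100 -1.636
```

```text
clock: 20.78
eef_pos: [585.6, -24.1, 216.2]
eef_rot: [1.582, 1.569, -0.774]
wrist_force: [-0.0, 0.3, -3.9]
finger_gap: 52.2
clock 20.77 pos [585.6 -24.1 216.2] jaw -0.785 tilt [ 0.001 -0.001 -1.   ] q [-0.1   0.36  1.37 -0.    1.41  0.68] gap 52.2 F [-0.   0.3 -3.9] M [ 0.01 -0.08 -0.01]
turn [ 2.709e-01 -2.000e-04 -4.000e-04] shift [0.3875 0.2333 0.479 ] dpsi -0.851 rows>= 4.6
turn [-7.291e-01  5.000e-04 -2.000e-04] shift [0.3875 0.2333 0.479 ] dpsi 2.29 rows>= 12.3
```

```bash
python3 -m handwheel '[[0.05,0,0,0,0.08,0.16,0.45],[0.1,0,0,0.05,0.16,0.32,0.45],[0.16,0,0,0.15,0.233,0.479,0.45],[0.22,0,0,0.25,0.233,0.479,0.45],[0.271,0,0,0.33,0.233,0.479,0.45],[0.271,0,0,0.387,0.233,0.479,0.45],[0.271,0,0,0.387,0.233,0.479,0.45]]' 60; python3 go.py 533.7 -175.4 20 -1.636; python3 - <<'E'
from meas import *
r=[]
for n in("top","scene"):
    im=camera(n); cv2.imwrite(f"pics/{n}14.png",im[:,:,::-1])
    r.append(cv2.resize(rect(n,im[:,:,::-1].copy(),C[n],z=84,half=50,k=8),(400,400),interpolation=cv2.INTER_AREA))
cv2.imwrite("pics/v14.png",np.clip(np.hstack(r)*1.3,0,255).astype(np.uint8))
for n in("top","scene"):
    p=f"pics/{n}14.png";f=(lambda y:-.7-.08*y) if n=="scene" else (lambda y:-2.5-.06*y)
    t=rows(n,p,list(range(-16,-7,2)),f); h=rows(n,p,list(range(33,40,1)),f,4)
    print(n,line(np.array([[x,y] for y,x,_ in t+h]))[2])
a=cv2.imread("pics/top14.png")[145:225,190:285]; b=cv2.imread("pics/scene14.png")[110:240,225:335]
cv2.imwrite("pics/v14b.png",np.clip(np.hstack([cv2.resize(a,(400,400*80//95),interpolation=cv2.INTER_CUBIC)[:336],cv2.resize(b,(285,336),interpolation=cv2.INTER_CUBIC)])*1.4,0,255).astype(np.uint8))
E
```

```text
clock: 21.65
eef_pos: [533.3, -175.0, 99.3]
eef_rot: [0.427, 1.57, -2.777]
wrist_force: [0.3, 0.3, -2.7]
finger_gap: 52.2
clock 21.65 pos [ 533.3 -175.    99.3] jaw -1.632 tilt [-7.e-04 -3.e-04 -1.e+00] q [-0.38  0.41  1.58 -0.    1.15  1.25] gap 52.2 F [ 0.3  0.3 -2.7] M [ 0.01 -0.01 -0.04]
turn [ 0.0012  0.0002 -0.0001] shift [ 0.2643  0.0011 -0.0017] dpsi -0.004 rows>= 1.3
turn [-9.988e-01  2.000e-04  3.000e-04] shift [ 0.2643  0.0011 -0.0017] dpsi 3.138 rows>= 16.8
top -0.05432480302827088
scene -0.08416155163460359
```

View pics/v14.png

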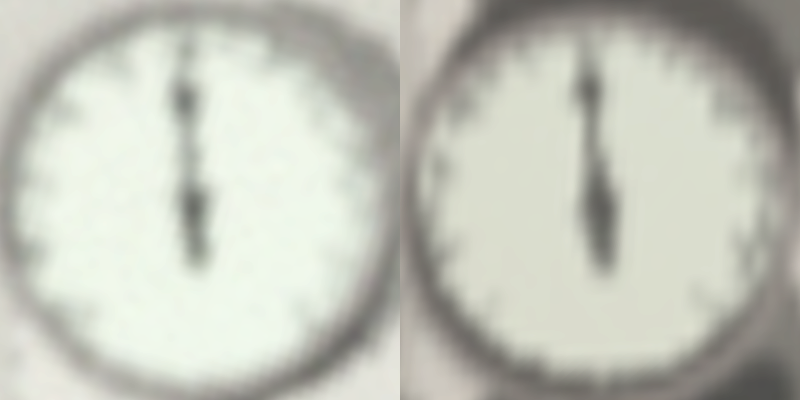

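View pics/v14b.png

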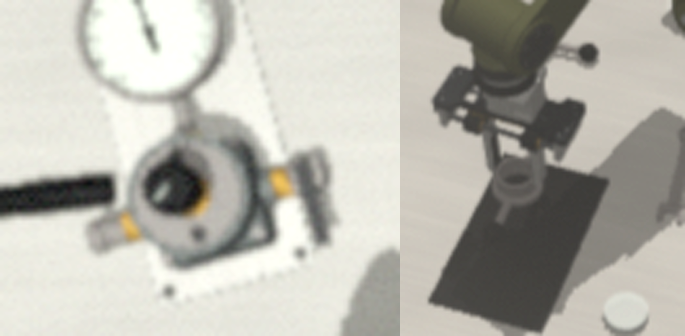

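```bash
python3 - <<'E'
from reg import *
ax=np.array([510,265.])
yy=None
for pic in("pics/top0.png","pics/top14.png"):
    x0,y0,w,h=rois["top"]; I=cv2.resize(cv2.imread(pic,0)[y0:y0+h,x0:x0+w].astype(np.float32),None,fx=S,fy=S,interpolation=cv2.INTER_CUBIC)
    hh=-28*np.array([np.cos(.22),np.sin(.22)])
    m=M("top",[circ(ax+hh,8.5,112)])>0
    w_=np.clip(np.percentile(I[m],70)-I,0,None)*m
    yy,xx=np.mgrid[:I.shape[0],:I.shape[1]]
    u=np.array([(w_*xx).sum(),(w_*yy).sum()])/w_.sum(); px=(u+.5)/S-.5+np.array([x0,y0])
    q=back("top",px,111)[0][:2]-ax; print(pic,px.round(2),np.arctan2(-q[1],-q[0]))
for n,pics in(("top",("pics/top0.png","pics/top11.png","pics/top14.png")),):pass
E
```

```text
pics/top0.png [236.65 200.35] 0.21441194762107907
pics/top14.png [236.7  200.36] 0.21838616397614552
```

The ring's hole is back at its starting angle (0.218 vs 0.214) and the dial is unchanged. Now set the spanner down on the mat.

```bash
python3 -m handwheel '[[0.001,0,0,0.12,0.001,-0.002,0.45],[0.001,0,0,0.2,0.001,-0.002,0.45],[0.001,0,0,0.25,0.001,-0.002,0.45],[0.001,0,0,0.275,0.001,-0.002,0.45],[0.001,0,0,0.285,0.001,-0.002,0.45],[0.001,0,0,0.285,0.001,-0.002,0.45]]' 60; python3 go.py 533.7 -175.4 11 -1.636
```

```text
clock: 22.5
eef_pos: [535.2, -175.9, 16.0]
eef_rot: [2.652, 1.568, -0.555]
wrist_force: [-0.0, -1.3, -3.3]
finger_gap: 52.0
clock 22.50 pos [ 535.2 -175.9   16. ] jaw -1.636 tilt [ 0.0027 -0.0017 -1.    ] q [-0.38  0.52  1.64 -0.    0.98  1.25] gap 52.0 F [-0.  -1.3 -3.3] M [0.02 0.   0.03]
turn [-0.0001 -0.0009 -0.0005] shift [ 0.0167 -0.0014  0.005 ] dpsi 0.0 rows>= 0.1
turn [ 9.999e-01 -7.000e-04  1.400e-03] shift [ 0.0167 -0.0014  0.005 ] dpsi -3.141 rows>= 16.8
```

```bash
python3 -m handwheel '[[0,0,0,0.007,0,0.003,0.45],[0,0,0,0.014,0,0.003,0.45],[0,0,0,0.017,0,0.003,0.45],[0,0,0,0.017,0,0.003,0.45]]' 60; python3 go.py 533.7 -175.4 11 -1.636
```

```text
clock: 23.0
eef_pos: [534.4, -175.9, 11.2]
eef_rot: [2.672, 1.567, -0.536]
wrist_force: [-0.5, 1.0, 1.8]
finger_gap: 52.1
clock 23.00 pos [ 534.4 -175.9   11.2] jaw -1.636 tilt [ 0.0031 -0.0018 -1.    ] q [-0.38  0.52  1.64 -0.    0.97  1.25] gap 52.1 F [-0.5  1.   1.8] M [0.15 0.31 0.04]
turn [-0.0001 -0.001  -0.0005] shift [ 0.0008 -0.0016  0.0025] dpsi 0.0 rows>= 0.0
turn [ 9.999e-01 -8.000e-04  1.600e-03] shift [ 0.0008 -0.0016  0.0025] dpsi -3.141 rows>= 16.8
```

It's in contact (Fz went from -3.3 to +1.8). Release, rise and back off.

```bash
python3 -m handwheel '[[0,0,0,0,0,0,1],[0,0,0,0,0,0,1],[0,0,0,0,0,0,1],[0,0,0,0,0,0,1],[0,0,0,0,0,0,1],[0,0,0,-0.2,0,0,1],[0,0,0,-0.4,0,0,1],[0,0,0,-0.6,0,0,1],[0,0,0,-0.6,0,0.2,1],[0,0,0,-0.6,0,0.4,1],[0,0,0,-0.6,0,0.6,1],[0,0,0,-0.6,0,0.6,1]]' 60; python3 go.py 533.7 -175.4 11 -1.636; python3 - <<'E'
from meas import *
r=[]
for n in("top","scene"):
    im=camera(n); cv2.imwrite(f"pics/{n}15.png",im[:,:,::-1])
    r.append(cv2.resize(rect(n,im[:,:,::-1].copy(),C[n],z=84,half=50,k=8),(300,300),interpolation=cv2.INTER_AREA))
for n in("top","scene"):
    p=f"pics/{n}15.png";f=(lambda y:-.7-.08*y) if n=="scene" else (lambda y:-2.5-.06*y)
    t=rows(n,p,list(range(-16,-7,2)),f); h=rows(n,p,list(range(33,40,1)),f,4)
    print(n,line(np.array([[x,y] for y,x,_ in t+h]))[2])
a=cv2.imread("pics/top15.png");b=cv2.imread("pics/scene15.png")
cv2.imwrite("pics/v15.png",np.clip(np.vstack([np.hstack([cv2.resize(a,(400,250)),cv2.resize(b,(400,250))]),np.hstack([*r,np.zeros((300,200,3),np.uint8)])])*1.3,0,255).astype(np.uint8))
E
sed -i 's#f"pics/{n}0.png"#f"pics/{n}{__import__(\x27sys\x27).argv[1] if len(__import__(\x27sys\x27).argv)>1 else 0}.png"#' sp.py; python3 sp.py 15
python3 - <<'E'
import cv2,numpy as np
a=cv2.imread('pics/fit_top_2.png');b=cv2.imread('pics/fit_scene_2.png')
v=np.zeros((600,1184,3),np.uint8);v[:a.shape[0],:576]=a;v[:b.shape[0],576:]=b
cv2.imwrite('pics/fit15.png',cv2.resize(v,(800,405)))
E
```

```text
clock: 24.5
eef_pos: [352.0, -163.5, 191.1]
eef_rot: [2.659, 1.566, -0.549]
wrist_force: [0.6, -0.5, 0.7]
finger_gap: 93.7
clock 24.50 pos [ 352.  -163.5  191.1] jaw -1.638 tilt [ 0.0042 -0.0026 -1.    ] q [-0.53 -0.08  1.93 -0.    1.29  1.11] gap 93.7 F [ 0.6 -0.5  0.7] M [-0.02 -0.04  0.02]
turn [-0.0006 -0.0014 -0.0007] shift [ 0.6032 -0.0023 -0.6044] dpsi 0.002 rows>= 4.1
turn [ 0.9994 -0.0011  0.0022] shift [ 0.6032 -0.0023 -0.6044] dpsi -3.14 rows>= 16.8
top -0.0564978901122361
scene -0.08450686364830241
['top'] [ 536.80948255 -177.0639025     1.58473299] -65.18990325927734
['scene'] [ 536.23624525 -178.9628225     1.59208429] -26.310630798339844
['top', 'scene'] [ 537.03243742 -177.53974147    1.58346401] -90.54398345947266
```

View pics/v15.png

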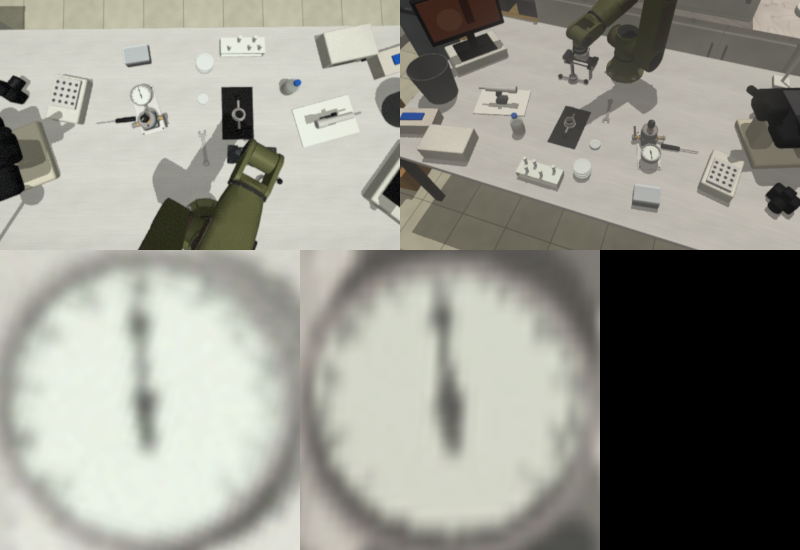

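View pics/fit15.png

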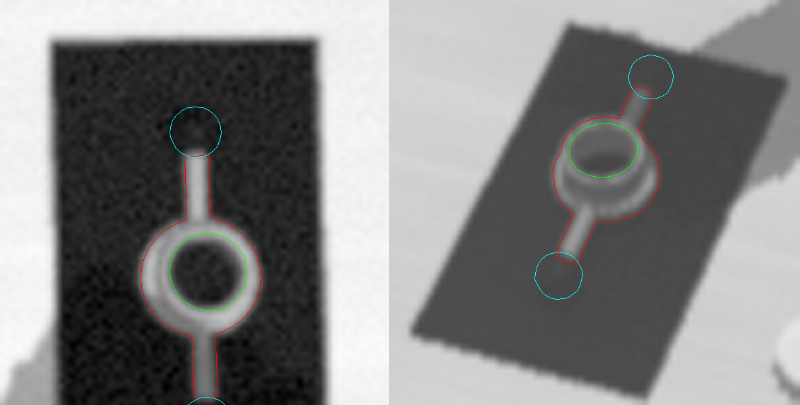

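The needle is over the set hand: top reads ≈-0.06 against -0.07, scene -0.084 against -0.075. The ring is back at its tight angle, the spanner is level on the mat, and the gripper is clear of everything.

```bash
python3 -c "
from cell import order
print(order.sign_off())"
```

```text
the job is handed in; nothing more can be done
None
```

The job is done and handed in at about 24.6 s of the 61 s. I loosened the lock ring with the mat spanner by about 0.7 rad and left the spanner standing on it. I then turned the knob about 0.98 rad clockwise, re-tightened the ring and put the spanner back on the mat.

**Last checks**
- **Needle:** the two cameras put it within about 0.015 rad of the set hand. They disagree on the sign, so that is the limit of what I could measure. The reading did not change through tightening.
- **Ring:** the moment reached 1.4–2.0 N m at the stop, and the ring's hole is back at its starting angle (0.218 against 0.214 rad). The spanner slipped about 0.085 rad in the grip at the stop.
- **Spanner:** it lies level, pins down, about 4 mm from where it started.
- **Other things on the bench:** they look unmoved in the last pictures. I checked this by eye only.

**What went wrong:** my first attempt to grip the spanner closed above its neck. The fingertips sit about 26 mm higher than the reported tool position and tip length imply. I measured that in the pictures and corrected for it on every later move. No collisions showed up, and the wrist force readings stayed below about 15 N.

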